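# Load the tumbler with brass knobs and close it

### The job

Use the upright-handled scoop to scoop the four brass knobs out of the wooden trough and tip them all into the bowl of the small tumbler; do not touch the knobs with the gripper. Then put the scoop down, right way up and flat on the counter, and slide the round lid over the tumbler's centre post until it lies flat on the bowl's rim. Leave the jar, the thread spool and the loupe where they stand.

Things in the scene. Friction and masses are not known exactly. Their poses are not given: they have to be found in the camera images.
- scoop_grip (a point): Centre of the upright light wooden grip of a loose steel bench scoop (0.2 to 0.3 kg). Grip block 30 mm along x, 20 mm along y, 50 mm tall, over the pan's rear wall; this point is 85 mm above the pan's flat underside, the grip reaches from 59 to 109 mm above it. Axes: -x towards the open nose, z up. The pan's outer rear face is 6.5 mm from this point along +x.
- scoop_nose (a point): Middle of the scoop's open front edge, on its underside: 78 mm from scoop_grip along -x and 85 mm below it. Same axes. The pan is a trough 82 mm long from nose to rear: flat floor 58 mm wide (2 mm thick, 1.2 mm at the nose) and long sides 1.5 mm thick that slope outward at 45 degrees to 98 mm width at 20 mm height; upright rear wall 28 mm high; nose end open.
- tray_floor (a point): Middle of the inner floor of an open wooden trough fixed on the counter; the scoop fits its shape. Floor 216 mm along its x, 64 mm along its y, 6 mm above the counter; long sides slope outward at 45 degrees to 20 mm above the floor (104 mm wide there), end boards upright, tops 28 mm above this point, 122 mm wide. Its -x end faces the robot, more or less; the knobs start in the -x half, the rest is empty.
- bowl_rim (a point): Centre of the mouth of a small grey tumbler fixed on the counter (foot 124 mm across, open round bowl), level with the rim, 83 mm above the counter. Mouth 114 mm across inside, 122 mm outside; inner floor 50 mm below. A steel post 14 mm across stands on the axis; its top, tapered over the last 7 mm, is 22 mm above it. z is up. A hand press, taller than the arm's carry height, stands fixed at x 0.77, y -0.03 m.
- lid_hub (a point): On the axis of the tumbler's loose lid (0.1 to 0.2 kg), lying hub up on the counter: grey disc 126 mm across, 6 mm thick, with a black grip hub 36 mm across rising 28 mm above it (eight flat sides, one facing its x); a 17 mm bore goes right through. This point is 20 mm above the underside, 14 mm below the hub's top. z is the axis, up.
- knob1: Ball-shaped brass drawer knob, 20 mm across, 30 g, smooth (friction about 0.2), rolls. Origin at its centre.
- knob2: As knob1.
- knob3: Barrel-shaped brass drawer knob with round ends, 28 mm long (its x axis), 18 mm thick, 30 g, smooth (friction about 0.2). Origin at its centre.
- knob4: As knob3.
- jar: Bystander: lidded glass jar of tacks, 60 mm across, 64 mm tall; origin at the centre of its underside. Loose.
- spool: Bystander: wooden spool of tan thread standing upright, 40 mm across, 60 mm tall; origin at the centre of its underside. Loose.
- loupe: Bystander: black eye loupe, 34 mm across, 27 mm tall; origin at the centre of its underside. Loose.
Not all that is in view belongs to the job. Leave any orange look-alike of the part that bears bowl_rim alone.

How it is judged:
On the way:
1. all four knobs lie in the tumbler's bowl (horizontal distance between each of knob1, knob2, knob3, knob4 and bowl_rim below 0.058 m and z of knob1 in the frame of bowl_rim between -0.06 and -0.01 m and z of knob2 in the frame of bowl_rim between -0.06 and -0.01 m and z of knob3 in the frame of bowl_rim between -0.06 and -0.01 m and z of knob4 in the frame of bowl_rim between -0.06 and -0.01 m), for 0.2 s.
At the end, for the whole second after the job is handed in: All four knobs are inside the bowl below its rim; the lid lies flat on the rim (within 3 mm in height, 0.06 rad) with the post through its bore (axes within 4 mm); the scoop stands right way up and flat on the bare counter (grip point 81 to 88.5 mm above it, tilt under 0.06 rad); all released (all of step 1 and horizontal distance between lid_hub and bowl_rim below 0.004 m and z of lid_hub in the frame of bowl_rim between 0.017 and 0.023 m and angle between each of lid_hub, scoop_grip's own z axis and vertical below 0.06 rad and height (world z) of scoop_grip between 0.081 and 0.0885 m); the robot touches nothing.
It fails at once if the gripper's fingers press on a knob (contact force between any of knob1, knob2, knob3, knob4 and the fingers above 0.5 N).
It fails at once if the jar, spool or loupe is moved by more than 20 mm or tipped (distance of any of jar, spool, loupe from where it was at the start of the episode above 0.02 m or angle between any of jar, spool, loupe's own z axis and vertical above 0.5 rad).
It also fails if it takes over 72 s, if anything falls off the work surface, if the arm or the gripper's body presses on something with over 40 N, if the wrist force passes 120 N, or if a joint passes its speed limit or range.

### The arm

A 6-joint arm with a two-finger parallel gripper is mounted at the origin on a cart in front of the work surface, level with it; the furniture and walls round the work are solid. World frame = base frame: x ahead of the robot, y to its left, z up, the work surface at z = 0. Lengths are in m, angles in rad, forces in N, time in s.
With the tool pointing down it reaches from about 0.375 to 0.9 m from the base axis. Payload 3.1 kg.
Tool frame: the origin (TCP) lies on the centre line of the jaws, within the pads' length; the fingertips stand 14 mm ahead of it and the grasp point (between the pads) lies 5 mm behind it; y points along the fingers, z is the direction in which the jaws open and shut, and the axes are right-handed (so a half turn about y gives the same grasp; the last joint's range is limited). The gripper opens to 87 mm and grips with 3 to 60 N. Pads are 19 mm wide; open, the fingers measure 117 mm over their backs; the gripper's body (75 mm by 190 mm) begins 51 mm behind the grasp point.
Start: joints at [-1.468, 0.527, 1.433, -0, 1.181, -0.178], TCP at [0.173, -0.6, 0.237] pointing down, gripper open.
Joint ranges: [-3.08, 3.08], [-0.75, 2.2], [0.22, 2.44], [-1.43, 4.57], [0, 2.65], [-2.85, 2.85]. Speed limits (rad/s): [2.79, 2.79, 3.14, 3.14, 3.14, 3.14].

### API

Orientations are given as a unit quaternion [x, y, z, w].
In Python, from rig import robot, vision gives the robot as it stands.
- The arm moves only by the shell command python3 -m crank 'ROWS' [FORCE]. ROWS is JSON, a list of rows, each a list of 7 numbers: the shift along the tool's x, y, z as a fraction of full scale, then the turn, a rotation vector about the tool's x, y, z as a fraction of full scale, then the gripper command: -1 is shut, 1 is fully open, values between are in proportion. In form: [[x, y, z, wx, wy, wz, grip], ...]. A call has 1 to 10 rows; each row is the pose to reach, as a shift and turn from the pose commanded when the call began, along the tool's axes at that moment, turning the shorter way round; what a row does not reach only later rows make up. Full scale, the value 1, is 50 cm for a shift and pi rad for a turn. A row lasts 1/8 s, in which the tool goes at most 62.5 mm and 10.7 degrees, less where a joint would pass 70% of its speed; a pose out of reach is approached as far as the arm can. A call with a number of a shift or a turn outside -1 to 1 is refused whole. A call with a gripper value outside its range is refused whole. The fingers move at their own pace and stop on an object; FORCE is the grip in N (left out, the last holds). Time passes only in rows, so rows that repeat a pose let the fingers close. It gives the time, the measured TCP pose, the force and the opening at its end, in the units of the state.
- robot.get_obs(): the state, without advancing time (a new reading comes with each control period).
- vision.camera(name): name is "side" or "top"; returns the picture (400x640x3 uint8, blue, green, red); there is no depth.
- vision.camera_info(name): a dict with "vfov" (degrees; the focal length in pixels is half the picture's height over the tangent of half this angle, whatever the lens; pixels are square), "cx", "cy" (the principal point, pixels), "k1" (the pictures are not rectified: a ray, as slopes to the right and down, at radius r is drawn at 1 + k1 r^2 times it, then the intrinsics apply), "world_from_camera" (4x4, takes a point from camera to world coordinates). Camera axes: x right, y up, looking along -z (the intrinsics and any distortion apply to the point x, -y, -z); pixel columns grow to the right and rows downward; lengths in m; the calibration is good to about 2 mm. A picture is of the moment at which its call begins. camera_info takes no time and is no camera call.
- robot.hand_in(): hands the job in, once; it reports no verdict.
The state is a dict: "time": time; "q": joint angles; "joint_velocities": joint speeds; "joint_torque": joint torques, N m; "position": TCP position; "tool_rot": TCP orientation; "ft_force": force on the tool from outside, world axes, zero at the start; "moment": the same for the moment, N m; "grip_width": finger opening in m.
Only numpy, scipy, OpenCV 4.12 (cv2) and the standard library are available. Lean on these libraries where they do the work, as an engineer would, in place of code of your own. Each camera call takes 0.05 s, during which the arm holds its last target.

## Working session

There is one attempt and no reset: what is moved stays moved. The work goes in short steps, Python scripts to look and compute and a shell command to move; the robot and the scene stay as the last step left them, time stands still between calls to the robot, and variables do not carry over. Pictures are saved under pics/ and viewed, and the job is handed in when it is done.

```bash
ls; mkdir -p pics; python3 - <<'E'
from rig import robot, vision
import cv2
for n in("top","side"):
    im=vision.camera(n); cv2.imwrite(f"pics/{n}0.png",im); print(n,vision.camera_info(n))
print(robot.get_obs())
E
```

```text
pics
top {'vfov': 55.17463252999927, 'cx': 317.4081403732684, 'cy': 198.80486051739175, 'k1': 0.021882983301585134, 'world_from_camera': array([[ 0.02755467,  0.98651241, -0.16135058,  0.38871687],
       [-0.99960389,  0.02626798, -0.01010265,  0.09081804],
       [-0.00572804,  0.16156505,  0.98684544,  1.33697983],
       [ 0.        ,  0.        ,  0.        ,  1.        ]])}
side {'vfov': 45.855690505823176, 'cx': 322.81719704921585, 'cy': 200.64958185883685, 'k1': -0.12827234020214473, 'world_from_camera': array([[-0.86704911,  0.28820336, -0.40640456, -0.04479398],
       [-0.4979375 , -0.47367357,  0.72642384,  1.23059551],
       [ 0.01685469,  0.83220921,  0.55420551,  0.95227261],
       [ 0.        ,  0.        ,  0.        ,  1.        ]])}
{'time': 0.1, 'q': array([-1.46848375e+00,  5.28397468e-01,  1.43378261e+00,  1.50448413e-05,
        1.18140041e+00, -1.78475740e-01]), 'joint_velocities': array([-0.00118653, -0.00222588, -0.00189737, -0.00073628, -0.00028235,
       -0.00013239]), 'joint_torque': array([-3.04892239e-05, -4.40985632e+01, -1.77151537e+01,  6.34804065e-02,
        5.34531777e-02, -4.30133753e-05]), 'position': array([ 0.17317643, -0.5998655 ,  0.23565187]), 'tool_rot': array([-0.09891413,  0.70085154, -0.69944733,  0.09897748]), 'ft_force': array([0.50952632, 0.25218446, 0.01482701]), 'moment': array([-0.02375298,  0.03434074, -0.02852102]), 'grip_width': 0.08665401585758589}
```

View pics/top0.png

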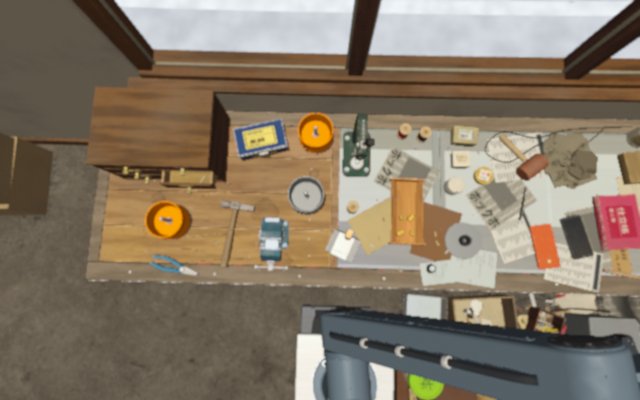

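View pics/side0.png

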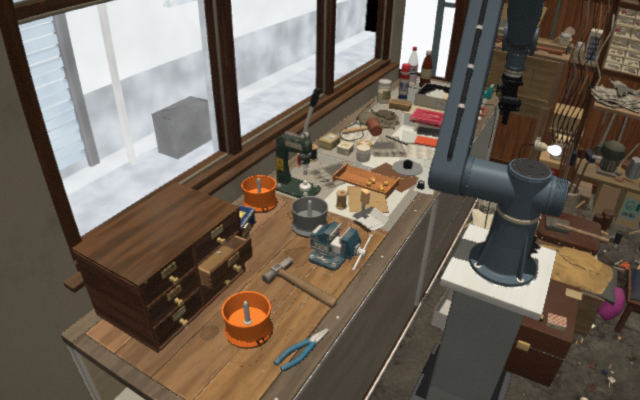

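```bash
python3 - <<'E'
import cv2
t=cv2.imread("pics/top0.png"); s=cv2.imread("pics/side0.png")
c=t[160:290,280:500]; cv2.imwrite("pics/c1.png",cv2.resize(c,None,fx=3.6,fy=3.6,interpolation=cv2.INTER_CUBIC))
c=s[130:260,270:450]; cv2.imwrite("pics/c2.png",cv2.resize(c,None,fx=4.4,fy=4.4,interpolation=cv2.INTER_CUBIC))
E
```

```text
(no output)
```

View pics/c1.png

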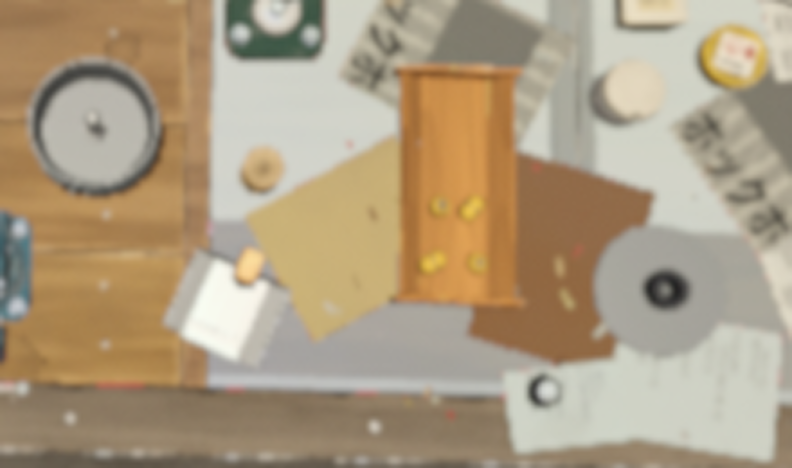

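View pics/c2.png

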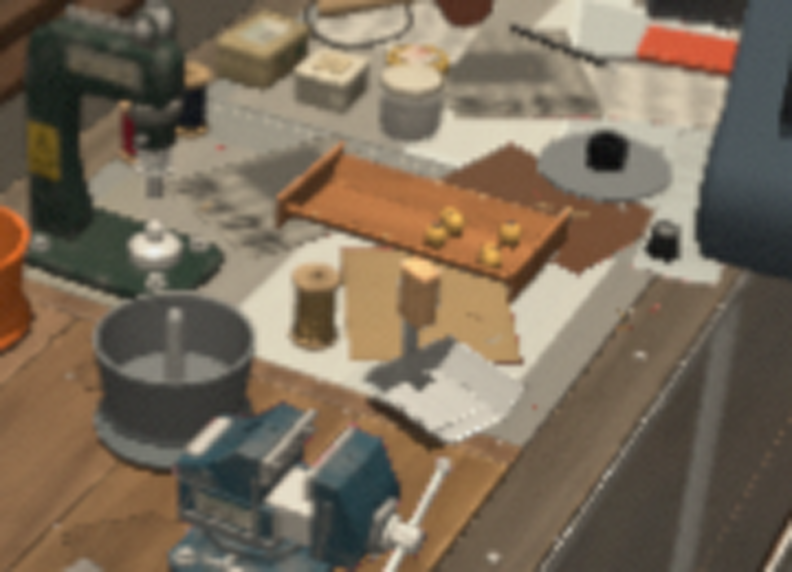

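```bash
cat > h.py <<'E'
import numpy as np, cv2
from rig import robot, vision
def _f(i): return 200/np.tan(np.radians(i['vfov'])/2)
def ray(n,u,v):
    i=vision.camera_info(n);f=_f(i)
    a=np.array([(u-i['cx'])/f,(v-i['cy'])/f]); s=a.copy()
    for _ in range(30): s=a/(1+i['k1']*(s@s))
    M=np.array(i['world_from_camera']); return M[:3,3],M[:3,:3]@np.array([s[0],-s[1],-1])
def at(n,u,v,z):
    o,d=ray(n,u,v); return o+d*(z-o[2])/d[2]
def tri(pt,ps):
    o1,d1=ray("top",*pt);o2,d2=ray("side",*ps)
    A=np.stack([d1,-d2],1); t=np.linalg.lstsq(A,o2-o1,rcond=None)[0]
    p,q=o1+d1*t[0],o2+d2*t[1]; return (p+q)/2,np.linalg.norm(p-q)
def proj(n,P):
    i=vision.camera_info(n);f=_f(i);M=np.array(i['world_from_camera'])
    c=M[:3,:3].T@(np.array(P)-M[:3,3]); s=np.array([c[0],-c[1]])/-c[2]
    s=s*(1+i['k1']*(s@s)); return np.array([i['cx'],i['cy']])+f*s
def crop(src,x0,y0,x1,y1,k,out,marks=()):
    c=cv2.resize(src[y0:y1,x0:x1],None,fx=k,fy=k,interpolation=cv2.INTER_CUBIC)
    for m in marks:
        cv2.drawMarker(c,(int((m[0]-x0+.5)*k),int((m[1]-y0+.5)*k)),(255,0,255),cv2.MARKER_CROSS,12,1)
    for x in range((x0//10+1)*10,x1,10): cv2.putText(c,str(x),(int((x-x0+.5)*k)-10,10),0,.35,(0,0,255),1); cv2.line(c,(int((x-x0+.5)*k),12),(int((x-x0+.5)*k),18),(0,0,255),1)
    for y in range((y0//10+1)*10,y1,10): cv2.putText(c,str(y),(0,int((y-y0+.5)*k)+4),0,.35,(0,0,255),1); cv2.line(c,(24,int((y-y0+.5)*k)),(30,int((y-y0+.5)*k)),(0,0,255),1)
    cv2.imwrite(out,c)
def tool(p=None):
    from scipy.spatial.transform import Rotation as R
    o=robot.get_obs(); return np.array(o['position']),R.from_quat(o['tool_rot'])
E
python3 - <<'E'
from h import *
t=cv2.imread("pics/top0.png"); s=cv2.imread("pics/side0.png")
crop(t,285,170,365,270,8 if 0 else 6,"pics/t_a.png")
crop(t,380,170,490,280,5.4,"pics/t_b.png")
crop(s,285,180,410,245,6,"pics/s_a.png")
crop(s,330,150,430,205,8,"pics/s_b.png")
E
```

```text
(no output)
```

View pics/t_a.png

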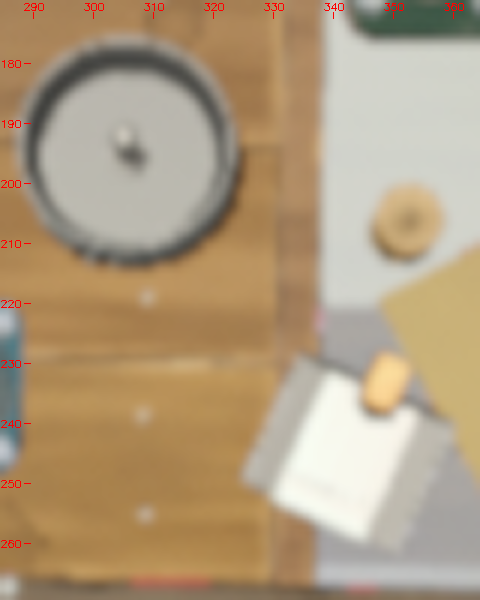

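View pics/t_b.png

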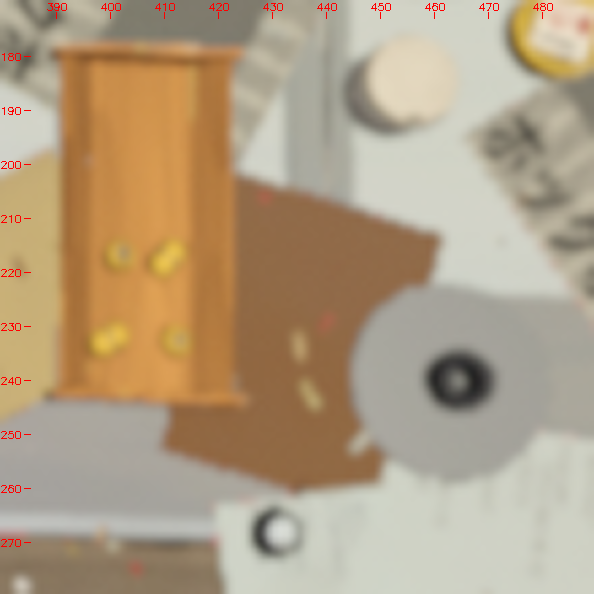

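View pics/s_a.png

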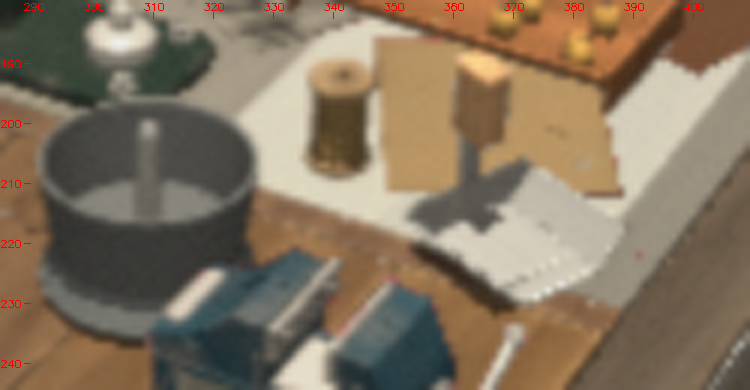

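View pics/s_b.png

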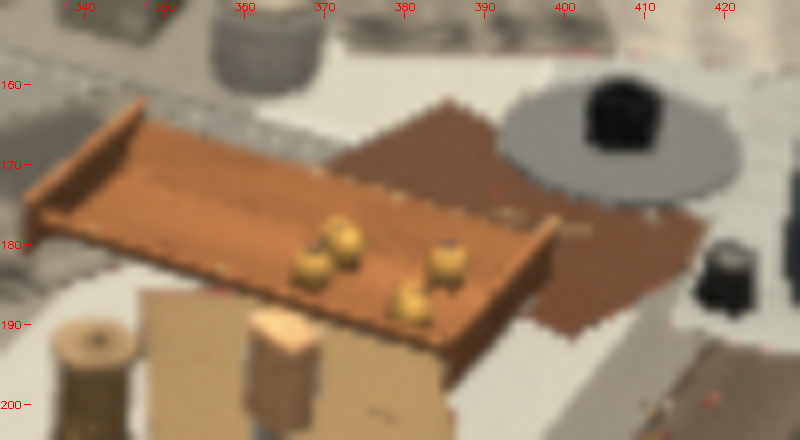

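```bash
python3 - <<'E'
from h import *
np.set_printoptions(precision=4,suppress=True)
print("grip top", at("top",349,232.5,.109), tri((349,232.5),(364.5,189)), at("side",364.5,189,.109))
for n,p,z in [("noseL",(330,252.5),0.001),("noseR",(346,259),0.001),("outL",(325,249.5),.02),("outR",(351.3,261),.02),("rearL",(335,229),.02),("rearR",(360,239.5),.02)]:
  print(n,at("top",*p,z))
print("side nose corner near", at("side",370,231,.001),at("side",353,221,.02),at("side",388,217,.02))
print("rim",at("top",306,195,.083),"post",at("top",305.3,192,.105),tri((305.3,192),(309.2,199.5)),at("side",308.6,206.2,.083))
# rim ellipse extremes
for p in [(288.5,194),(324.3,194),(306,175.5),(306,212.5)]: print(at("top",*p,.083))
for p in [(291,206),(327,206),(308.8,196),(308.8,217)]: print(" s",at("side",*p,.083))
print("lid",at("top",464.5,240,.034),tri((464.5,240),(407.5,160.5)))
for p in [(444.5,241),(481.5,241),(462.5,222),(462.5,259)]: print(at("top",*p,.006))
print("trough corners")
for p in [(391,178.5),(424,178.5),(388.5,243),(425,244.5)]: print(at("top",*p,.034))
print("floor");
for p in [(396,180),(416,180),(395.5,242),(416,242.5)]: print(at("top",*p,.006))
for n,p in dict(k1=(402,217),k3=(411,217.5),k4=(400,232.3),k2=(412.5,232.7)).items(): print(n,at("top",*p,.016))
for n,p,z in [("jar",(455.5,184.5),.064),("spool",(352.5,206),.06),("loupe",(431,267.5),.027)]: print(n,at("top",*p,z))
E
```

```text
grip top [ 0.4829 -0.0008  0.109 ] (array([0.4838, 0.0003, 0.1153]), np.float64(0.002936653394827392)) [ 0.4892 -0.0086  0.109 ]
noseL [0.4204 0.0558 0.001 ]
noseR [0.3998 0.0003 0.001 ]
outL [0.4296 0.0736 0.02  ]
outR [ 0.3934 -0.0165  0.02  ]
rearL [0.5004 0.0409 0.02  ]
rearR [ 0.4668 -0.0453  0.02  ]
side nose corner near [0.428 0.06  0.001] [0.4912 0.0627 0.02  ] [ 0.3992 -0.0197  0.02  ]
rim [0.6056 0.1419 0.083 ] post [0.6116 0.1437 0.105 ] (array([0.6119, 0.144 , 0.1105]), np.float64(0.0027298005035186397)) [0.616  0.1436 0.083 ]
[0.6074 0.2003 0.083 ]
[0.6105 0.0812 0.083 ]
[0.6719 0.1441 0.083 ]
[0.547 0.14  0.083]
 s [0.6656 0.1724 0.083 ]
 s [0.5653 0.1114 0.083 ]
 s [0.647  0.0912 0.083 ]
 s [0.5841 0.1948 0.083 ]
lid [ 0.4743 -0.3954  0.034 ] (array([ 0.4747, -0.3916,  0.0432]), np.float64(0.0022180308105337297))
[ 0.4707 -0.3374  0.006 ]
[ 0.4744 -0.4636  0.006 ]
[ 0.5382 -0.4012  0.006 ]
[ 0.4113 -0.3967  0.006 ]
trough corners
[ 0.68   -0.1494  0.034 ]
[ 0.6829 -0.2634  0.034 ]
[ 0.4569 -0.1401  0.034 ]
[ 0.4554 -0.2627  0.034 ]
floor
[ 0.6813 -0.1722  0.006 ]
[ 0.6831 -0.2427  0.006 ]
[ 0.4625 -0.1692  0.006 ]
[ 0.4628 -0.2396  0.006 ]
k1 [ 0.5487 -0.1902  0.016 ]
k3 [ 0.5478 -0.2212  0.016 ]
k4 [ 0.4956 -0.1828  0.016 ]
k2 [ 0.4954 -0.2256  0.016 ]
jar [ 0.6581 -0.3606  0.064 ]
spool [ 0.5761 -0.0149  0.06  ]
loupe [ 0.3796 -0.2832  0.027 ]
```

```bash
python3 - <<'E'
from h import *
np.set_printoptions(precision=4,suppress=True)
p,R=tool(); print(R.as_matrix())
t=cv2.imread("pics/top0.png"); s=cv2.imread("pics/side0.png")
def circ(c,r,z,n=40): return [(c[0]+r*np.cos(a),c[1]+r*np.sin(a),z) for a in np.linspace(0,2*np.pi,n,endpoint=False)]
def box(c,yaw,pts):
    C,S=np.cos(yaw),np.sin(yaw); return [(c[0]+C*x-S*y,c[1]+S*x+C*y,z) for x,y,z in pts]
b=(.611,.142)
P=circ(b,.061,.083)+circ(b,.062,0.0)+[(b[0],b[1],.105)]
l=(.474,-.398); P+=circ(l,.063,.006)+circ(l,.018,.034,16)
g=(.4829,-.0008)
sc=[(-.078,y,0) for y in(-.029,0,.029)]+[(.004,y,0) for y in(-.029,.029)]+[(x,y,.02) for x in(-.078,.0065) for y in(-.049,.049)]+[(x,y,z) for x in(-.015,.015) for y in(-.01,.01) for z in(.059,.109)]
P+=box(g,-.378,sc)
tr=[(x,y,.006) for x in(-.108,0,.108) for y in(-.032,.032)]+[(x,y,.026) for x in (-.108,.108) for y in(-.052,.052)]+[(x,y,.034) for x in(-.108,.108) for y in(-.061,.061)]
P+=box((.571,-.205),-.015,tr)
for n,im,cr in(("top",t,[(285,170,365,270,6),(380,170,490,280,5.4)]),("side",s,[(285,180,410,245,6),(330,150,430,205,8)])):
    m=[proj(n,q) for q in P]
    for i,c in enumerate(cr): crop(im,*c,f"pics/ov_{n}{i}.png",[q for q in m if c[0]<q[0]<c[2] and c[1]<q[1]<c[3]])
E
```

```text
[[-0.9608 -0.0002  0.2771]
 [-0.2771  0.002  -0.9608]
 [-0.0004 -1.     -0.002 ]]
```

View pics/ov_top0.png

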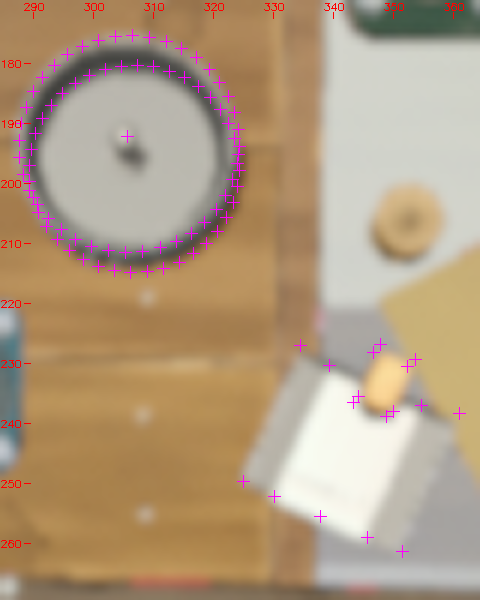

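View pics/ov_top1.png

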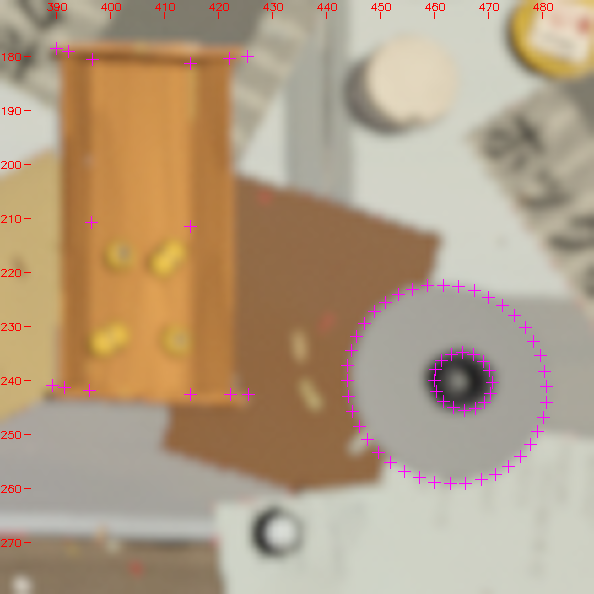

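View pics/ov_side0.png

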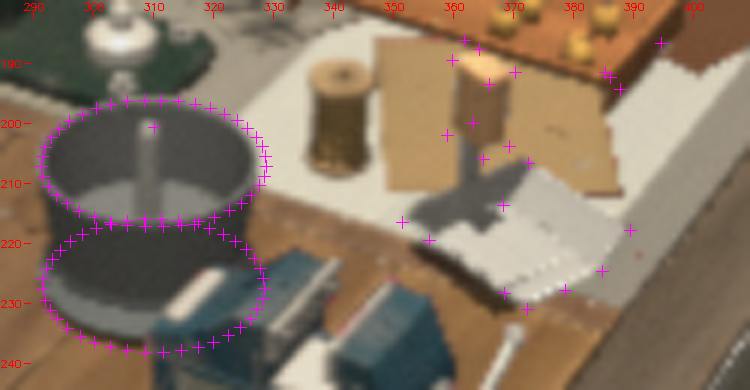

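View pics/ov_side1.png

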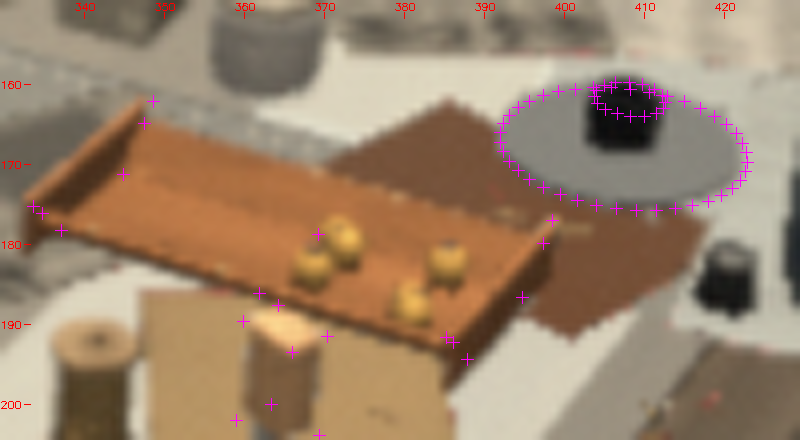

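```bash
cat >> h.py <<'E'
import json
from scipy.spatial.transform import Rotation as R
def Rt(yaw,tilt=0.):
    # scoop-x yaw (tool x = -scoop x = nose dir), tilt>0 nose down
    psi=yaw-np.pi/2
    M=np.array([[np.sin(psi),0,np.cos(psi)],[-np.cos(psi),0,np.sin(psi)],[0,-1,0]])
    return R.from_matrix(M)*R.from_rotvec([0,0,tilt])
def load():
    c=json.load(open('cmd.json')); return np.array(c[0]),R.from_quat(c[1])
def save(p,r): json.dump([list(map(float,p)),list(map(float,r.as_quat()))],open('cmd.json','w'))
def did(row):
    p,r=load(); save(p+r.apply(np.array(row[:3])*.5), r*R.from_rotvec(np.array(row[3:6])*np.pi))
    o=robot.get_obs(); p,r=load(); q=R.from_quat(o['tool_rot'])
    print("cmd",p.round(4),"meas",np.round(o['position'],4),"roterr",(r.inv()*q).as_rotvec().round(4),"t",round(o['time'],2),"F",np.round(o['ft_force'],1),"w",round(o['grip_width'],4),"q",np.round(o['q'],2))
def to(pos,rot,base=None):
    p,r=base or load()
    d=r.inv().apply(np.array(pos)-p)/.5; w=(r.inv()*rot).as_rotvec()/np.pi
    n=max(np.linalg.norm(d)*.5/.0625,np.linalg.norm(w)*180/10.7)
    print("row",d.round(4),w.round(4),"min rows %.1f"%n)
E
python3 - <<'E'
from h import *
o=robot.get_obs()
save([.173,-.6,.237],R.from_quat(o['tool_rot']))
to([.4815,.0005,.16],Rt(-.378)); to([.4815,.0005,.08],Rt(-.378))
print(Rt(-.378).as_matrix().round(3))
E
```

```text
row [-0.9256  0.1563 -0.9827] [6.000e-04 2.097e-01 1.000e-04] min rows 10.9
row [-0.9255  0.3163 -0.9824] [6.000e-04 2.097e-01 1.000e-04] min rows 11.1
[[-0.929  0.    -0.369]
 [ 0.369  0.    -0.929]
 [ 0.    -1.     0.   ]]
```

```bash
python3 -m crank '[[-0.9256,0.1563,-0.9827,0.0006,0.2097,0,1],[-0.9256,0.1563,-0.9827,0.0006,0.2097,0,1],[-0.9256,0.1563,-0.9827,0.0006,0.2097,0,1],[-0.9256,0.1563,-0.9827,0.0006,0.2097,0,1],[-0.9256,0.1563,-0.9827,0.0006,0.2097,0,1],[-0.9256,0.1563,-0.9827,0.0006,0.2097,0,1],[-0.9256,0.1563,-0.9827,0.0006,0.2097,0,1],[-0.9256,0.1563,-0.9827,0.0006,0.2097,0,1],[-0.9256,0.1563,-0.9827,0.0006,0.2097,0,1],[-0.9256,0.1563,-0.9827,0.0006,0.2097,0,1]]'; python3 - <<'E'
from h import *
print(tool()[0])
E
```

```text
time: 1.35
position: [0.4578, -0.0465, 0.1644]
tool_rot: [-0.133, -0.694, 0.695, 0.133]
ft_force: [0.7, -0.4, 1.3]
grip_width: 0.087
[ 0.45777035 -0.04645385  0.16437528]
```

```bash
python3 - <<'E'
from h import *
p,r=tool(); print((r.inv()*Rt(-.378)).as_rotvec())
save([.4573,-.0465,.1660],r)
to([.4815,.0005,.16],Rt(-.378)); to([.4815,.0005,.0815],Rt(-.378))
E
```

```text
[-1.84560534e-03 -9.90279888e-05 -9.01489664e-04]
row [-0.0103  0.0118 -0.1052] [-0.0006 -0.     -0.0003] min rows 0.9
row [-0.0101  0.1688 -0.1055] [-0.0006 -0.     -0.0003] min rows 1.6
```

```bash
python3 -m crank '[[-0.01,0.012,-0.105,0,0,0,1],[-0.01,0.012,-0.105,0,0,0,1],[-0.01,0.012,-0.105,0,0,0,1]]'; python3 - <<'E'
from h import *
save([.4573,-.0465,.1660],Rt(-.378)); did([-0.01,0.012,-0.105,0,0,0])
for n in("top","side"):
    im=vision.camera(n); cv2.imwrite(f"pics/{n}1.png",im)
crop(cv2.imread("pics/top1.png"),290,170,400,270,6,"pics/t1.png"); crop(cv2.imread("pics/side1.png"),300,130,420,240,6,"pics/s1.png")
E
```

```text
time: 1.72
position: [0.4805, -0.0014, 0.1583]
tool_rot: [-0.132, -0.694, 0.695, 0.133]
ft_force: [0.8, 1.1, -0.4]
grip_width: 0.0873
cmd [4.813e-01 4.000e-04 1.600e-01] meas [ 0.4805 -0.0014  0.1583] roterr [ 0.0023 -0.0009 -0.0004] t 1.73 F [ 0.8  1.1 -0.4] w 0.0873 q [-0.23  0.46  1.87 -0.    0.82  1.72]
```

View pics/t1.png

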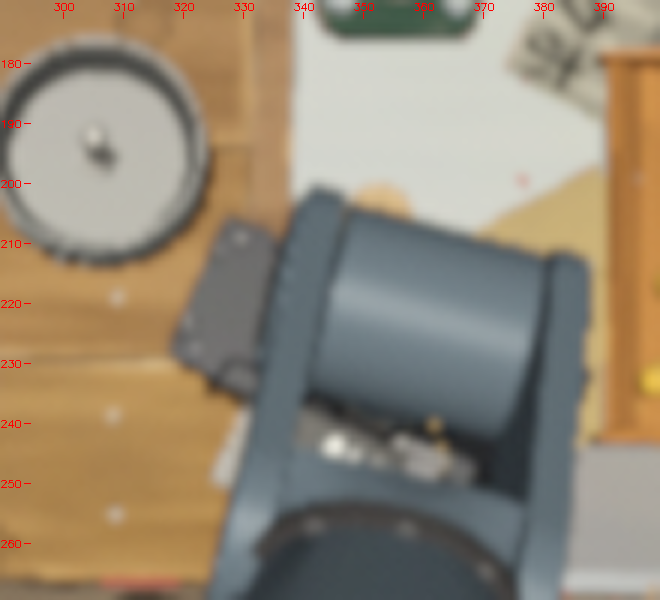

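View pics/s1.png

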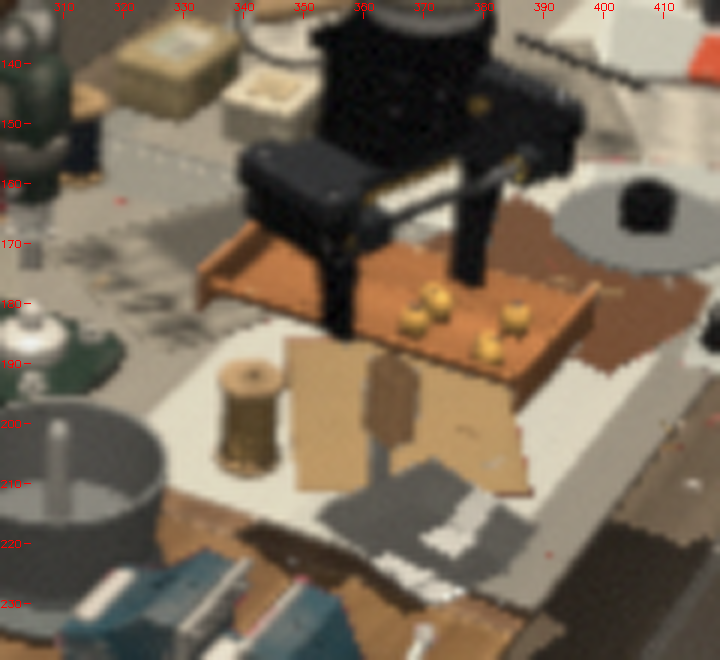

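```bash
python3 - <<'E'
from h import *
p=tool()[0]; y=np.array([.37,.929,0])
for s in(-.0585,-.0435,.0435,.0585): print(proj("side",p+[0,0,-.014]+y*s), end=' ')
to([.4815,.0008,.0815],Rt(-.378))
E
```

```text
[379.5094056  176.05389344] [376.29506589 177.41945513] [356.95855043 185.63442323] [353.50142062 187.10318549] row [-1.00e-04  1.57e-01 -8.00e-04] [0. 0. 0.] min rows 1.3
```

```bash
python3 -m crank '[[0,0.08,-0.001,0,0,0,1],[0,0.157,-0.001,0,0,0,1],[0,0.157,-0.001,0,0,0,1],[0,0.157,-0.001,0,0,0,-1],[0,0.157,-0.001,0,0,0,-1],[0,0.157,-0.001,0,0,0,-1],[0,0.157,-0.001,0,0,0,-1],[0,0.157,-0.001,0,0,0,-1]]' 55; python3 - <<'E'
from h import *
did([0,.157,-.001,0,0,0])
E
```

```text
time: 2.82
position: [0.4813, -0.001, 0.0804]
tool_rot: [-0.133, -0.694, 0.695, 0.132]
ft_force: [-0.3, 0.6, -0.1]
grip_width: 0.0447
cmd [0.4815 0.0009 0.0815] meas [ 0.4813 -0.001   0.0804] roterr [ 0.0017 -0.0002  0.0012] t 2.83 F [-0.3  0.6 -0.1] w 0.0447 q [-0.23  0.61  1.92 -0.    0.62  1.72]
```

```bash
python3 -m crank '[[0,0,0,0,0,0,-1],[0,0,0,0,0,0,-1],[0,0,0,0,0,0,-1],[0,0,0,0,0,0,-1],[0,0,0,0,0,0,-1]]' 55; python3 - <<'E'
from h import *
did([0,0,0,0,0,0])
for n in("top","side"):
    im=vision.camera(n); cv2.imwrite(f"pics/{n}2.png",im)
crop(cv2.imread("pics/side2.png"),300,130,420,240,6,"pics/s2.png")
E
```

```text
time: 3.45
position: [0.4811, -0.001, 0.08]
tool_rot: [-0.133, -0.694, 0.695, 0.133]
ft_force: [0.8, 1.3, 0.4]
grip_width: 0.0196
cmd [0.4815 0.0009 0.0815] meas [ 0.4811 -0.001   0.08  ] roterr [0.0017 0.0001 0.0004] t 3.45 F [0.8 1.3 0.4] w 0.0196 q [-0.23  0.61  1.92 -0.    0.62  1.72]
```

View pics/s2.png

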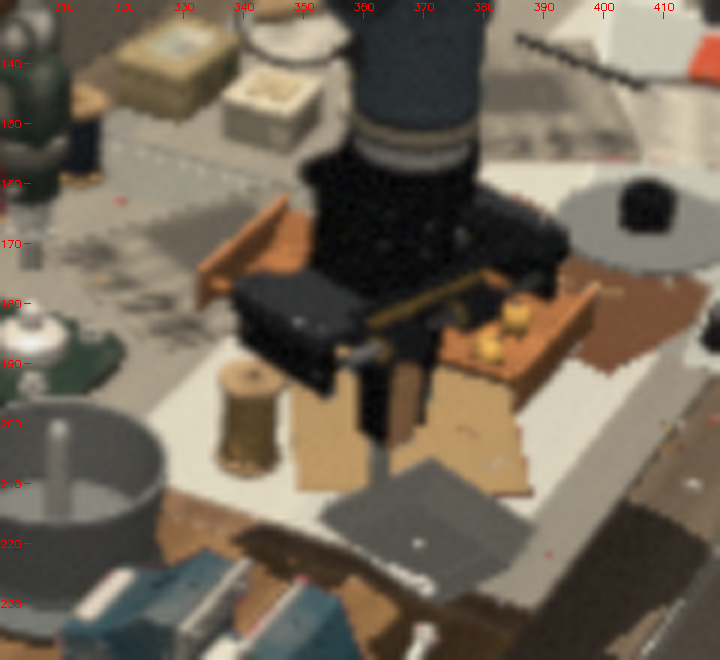

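```bash
python3 - <<'E'
from h import *
t=cv2.imread("pics/top0.png"); 
def box(c,yaw,pts):
    C,S=np.cos(yaw),np.sin(yaw); return [(c[0]+C*x-S*y,c[1]+S*x+C*y,z) for x,y,z in pts]
xs=np.linspace(-.108,.108,12)
tr=[(x,y,.006) for x in xs for y in(-.032,.032)]+[(x,y,.026) for x in xs for y in(-.052,.052)]+[(x,y,.034) for x in(-.108,.108) for y in np.linspace(-.061,.061,5)]
m=[proj("top",q) for q in box((.571,-.205),-.015,tr)]
crop(t,384,174,430,249,10.5,"pics/tt0.png"); crop(t,384,174,430,249,10.5,"pics/tt1.png",m)
a=cv2.imread("pics/tt0.png");b=cv2.imread("pics/tt1.png");c=np.hstack([a,b]);cv2.imwrite("pics/tt.png",cv2.resize(c,(int(c.shape[1]*600/c.shape[0]),600)) )
print(m[0],m[1],m[-1])
E
```

```text
[414.77170887 242.5352797 ] [396.14120548 241.72577434] [389.92425211 178.49547631]
```

View pics/tt.png

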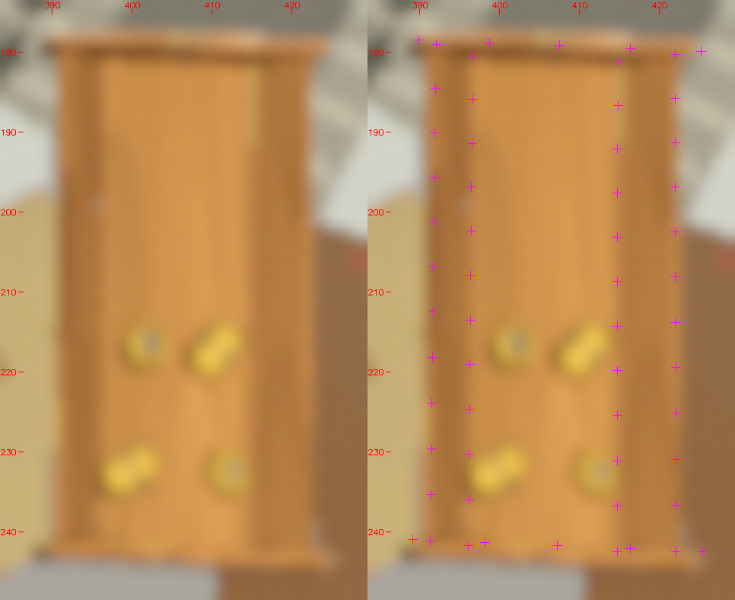

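```bash
python3 - <<'E'
from h import *
save([.4812,-.001,.0815],Rt(-.378))
to([.4812,-.001,.165],Rt(-.378)); to([.660,-.206,.165],Rt(-.013))
E
```

```text
row [ 0.    -0.167  0.   ] [0. 0. 0.] min rows 1.3
row [-0.4837 -0.167   0.2491] [ 0.     -0.1162  0.    ] min rows 4.6
```

```bash
python3 -m crank '[[0,-0.05,0,0,0,0,-1],[0,-0.12,0,0,0,0,-1],[0,-0.167,0,0,0,0,-1],[-0.08,-0.167,0.04,0,-0.02,0,-1],[-0.18,-0.167,0.09,0,-0.045,0,-1],[-0.28,-0.167,0.145,0,-0.07,0,-1],[-0.38,-0.167,0.195,0,-0.09,0,-1],[-0.45,-0.167,0.232,0,-0.11,0,-1],[-0.4837,-0.167,0.2491,0,-0.1162,0,-1],[-0.4837,-0.167,0.2491,0,-0.1162,0,-1]]' 55; python3 - <<'E'
from h import *
did([-.4837,-.167,.2491,0,-.1162,0])
for n in("top","side"):
    im=vision.camera(n); cv2.imwrite(f"pics/{n}3.png",im)
a=cv2.imread("pics/side3.png")
crop(a,310,120,430,220,6.5,"pics/s3.png")
crop(cv2.imread("pics/top3.png"),360,140,460,260,5,"pics/t3.png")
E
```

```text
time: 4.8
position: [0.66, -0.207, 0.1627]
tool_rot: [-0.005, -0.707, 0.708, 0.006]
ft_force: [0.3, 0.3, -2.0]
grip_width: 0.02
cmd [ 0.66  -0.206  0.165] meas [ 0.66   -0.207   0.1627] roterr [ 0.0016  0.0017 -0.001 ] t 4.8 F [ 0.3  0.3 -2. ] w 0.02 q [-0.46  0.7   1.32 -0.    1.13  1.12]
```

View pics/s3.png

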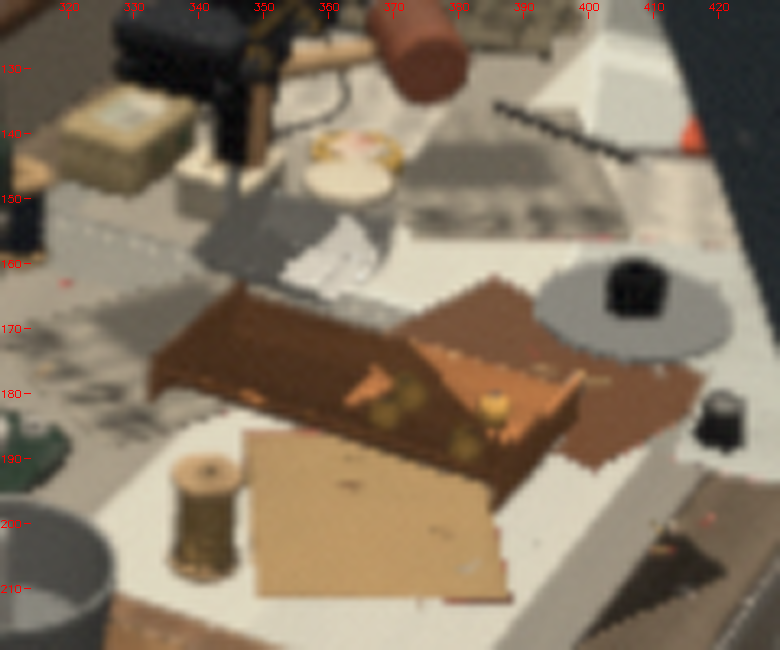

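View pics/t3.png

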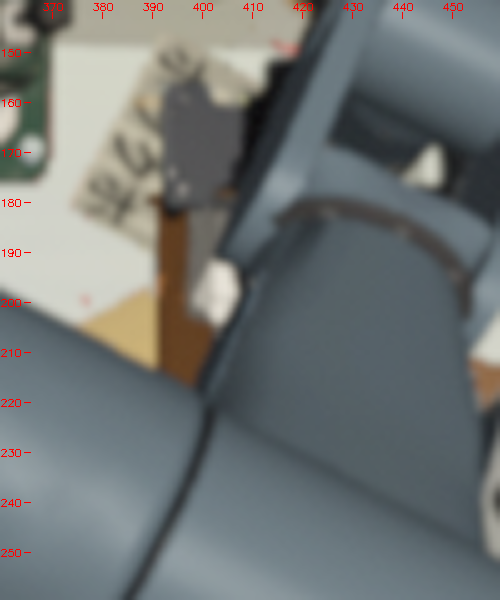

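```bash
python3 -m crank '[[0,0.06,-0.001,0,0,0,-1],[0,0.12,-0.002,0,0,0,-1],[0,0.147,-0.002,0,0,0,-1],[0,0.147,-0.002,0,0,0,-1]]' 55; python3 - <<'E'
from h import *
did([0,.147,-.002,0,0,0])
for n in("side",):
    im=vision.camera(n); cv2.imwrite(f"pics/{n}4.png",im)
crop(im,310,120,430,220,6.5,"pics/s4.png")
E
```

```text
time: 5.4
position: [0.659, -0.2039, 0.0895]
tool_rot: [-0.003, -0.707, 0.707, 0.005]
ft_force: [-0.6, -0.4, -1.6]
grip_width: 0.0196
cmd [ 0.66   -0.205   0.0915] meas [ 0.659  -0.2039  0.0895] roterr [ 0.0005 -0.0006 -0.0028] t 5.4 F [-0.6 -0.4 -1.6] w 0.0196 q [-0.46  0.78  1.36 -0.    1.    1.12]
```

View pics/s4.png

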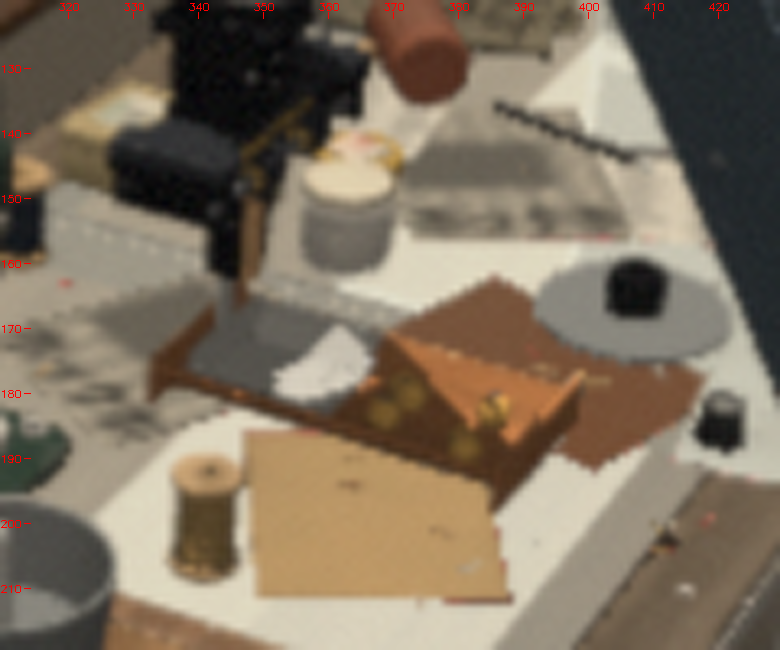

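```bash
python3 -m crank '[[0,0.003,0.002,0,0,0,-1],[0,0.006,0.002,0,0,0,-1],[0,0.007,0.002,0,0,0,-1],[0,0.007,0.002,0,0,0,-1]]' 55; python3 - <<'E'
from h import *
did([0,.007,.002,0,0,0])
E
```

```text
time: 5.95
position: [0.66, -0.2061, 0.0871]
tool_rot: [-0.005, -0.706, 0.708, 0.005]
ft_force: [0.9, 0.1, -2.4]
grip_width: 0.0197
cmd [ 0.66  -0.206  0.088] meas [ 0.66   -0.2061  0.0871] roterr [0.0019 0.0001 0.0001] t 5.95 F [ 0.9  0.1 -2.4] w 0.0197 q [-0.46  0.79  1.36 -0.    0.99  1.12]
```

```bash
python3 -m crank '[[0,0.002,0,0,0,0,-1],[0,0.004,0,0,0,0,-1],[0,0.004,0,0,0,0,-1]]' 55; python3 - <<'E'
from h import *
did([0,.004,0,0,0,0])
E
```

```text
time: 6.32
position: [0.6602, -0.2061, 0.0861]
tool_rot: [-0.005, -0.706, 0.708, 0.004]
ft_force: [-1.8, 1.2, 5.1]
grip_width: 0.0195
cmd [ 0.66  -0.206  0.086] meas [ 0.6602 -0.2061  0.0861] roterr [ 0.0021 -0.0001  0.0005] t 6.33 F [-1.8  1.2  5.1] w 0.0195 q [-0.46  0.79  1.36 -0.    0.99  1.12]
```

```bash
python3 -m crank '[[0.015,-0.001,0,0,0,0,-1],[0.035,-0.001,0,0,0,0,-1],[0.055,-0.001,0,0,0,0,-1],[0.075,-0.001,0,0,0,0,-1],[0.095,-0.001,0,0,0,0,-1],[0.115,-0.001,0,0,0,0,-1],[0.135,-0.001,0,0,0,0,-1],[0.155,-0.001,0,0,0,0,-1],[0.17,-0.001,0,0,0,0,-1],[0.18,-0.001,0,0,0,0,-1]]' 55; python3 - <<'E'
from h import *
did([.18,-.001,0,0,0,0])
for n in("side",):
    im=vision.camera(n); cv2.imwrite(f"pics/{n}5.png",im)
crop(im,310,120,430,220,6.5,"pics/s5.png")
E
```

```text
time: 7.58
position: [0.5706, -0.2054, 0.0862]
tool_rot: [-0.006, -0.706, 0.708, 0.004]
ft_force: [4.8, -0.7, 5.2]
grip_width: 0.0195
cmd [ 0.57   -0.2048  0.0865] meas [ 0.5706 -0.2054  0.0862] roterr [0.0031 0.0007 0.0031] t 7.58 F [ 4.8 -0.7  5.2] w 0.0195 q [-0.53  0.7   1.6  -0.    0.84  1.06]
```

View pics/s5.png

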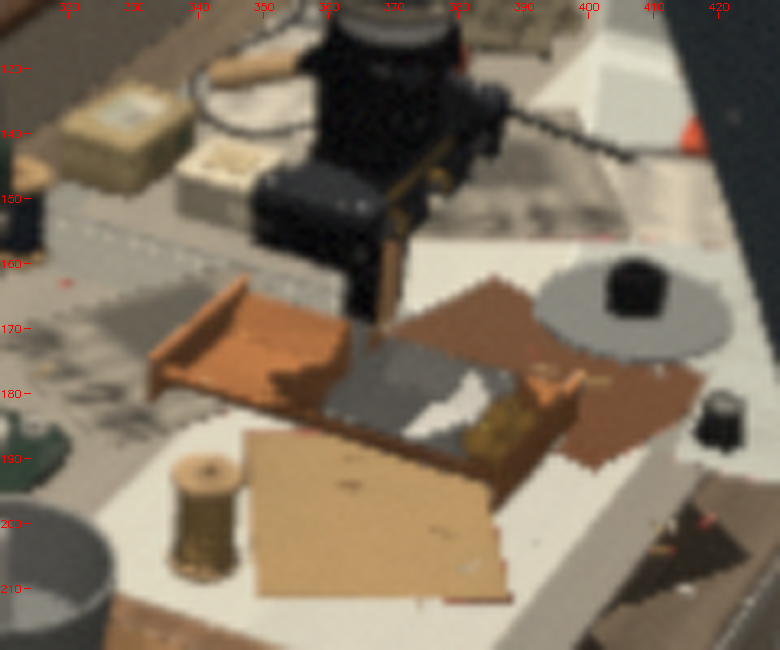

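```bash
python3 -m crank '[[0.01,0,0,0,0,0,-1],[0.02,0,0,0,0,0,-1],[0.03,0,0,0,0,0,-1],[0.04,0,0,0,0,0,-1],[0.048,0,0,0,0,0,-1],[0.05,0,0,0,0,0,-1]]' 55; python3 - <<'E'
from h import *
did([.05,0,0,0,0,0])
for n in("side",):
    im=vision.camera(n); cv2.imwrite(f"pics/{n}6.png",im)
crop(im,340,140,420,210,9,"pics/s6.png")
E
```

```text
time: 8.38
position: [0.5458, -0.2052, 0.0862]
tool_rot: [-0.006, -0.706, 0.708, 0.004]
ft_force: [5.8, -0.6, 5.8]
grip_width: 0.0197
cmd [ 0.545  -0.2045  0.0865] meas [ 0.5458 -0.2052  0.0862] roterr [0.0034 0.0006 0.0032] t 8.38 F [ 5.8 -0.6  5.8] w 0.0197 q [-0.55  0.68  1.66 -0.    0.8   1.04]
```

View pics/s6.png

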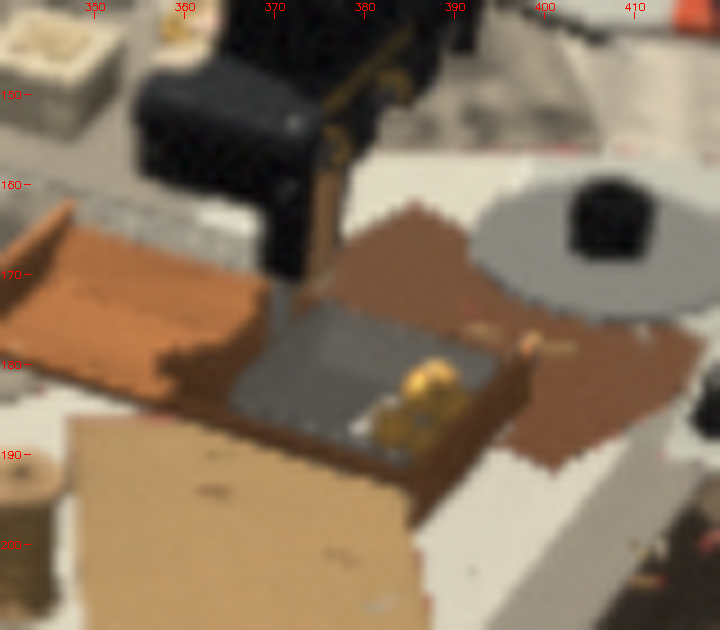

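```bash
python3 -m crank '[[0.003,0,0,0,0,0,-1],[0.006,0,0,0,0,0,-1],[0.009,0,0,0,0,0,-1],[0.009,0,0,0,0,0,-1]]' 55; python3 - <<'E'
from h import *
did([.009,0,0,0,0,0])
for n in("side",):
    im=vision.camera(n); cv2.imwrite(f"pics/{n}7.png",im)
crop(im,360,160,410,205,15,"pics/s7.png")
E
```

```text
time: 8.93
position: [0.5415, -0.2052, 0.0862]
tool_rot: [-0.006, -0.706, 0.708, 0.004]
ft_force: [4.6, -0.5, 5.4]
grip_width: 0.0195
cmd [ 0.5405 -0.2045  0.0865] meas [ 0.5415 -0.2052  0.0862] roterr [0.0034 0.0004 0.0032] t 8.93 F [ 4.6 -0.5  5.4] w 0.0195 q [-0.55  0.67  1.67 -0.    0.79  1.03]
```

View pics/s7.png

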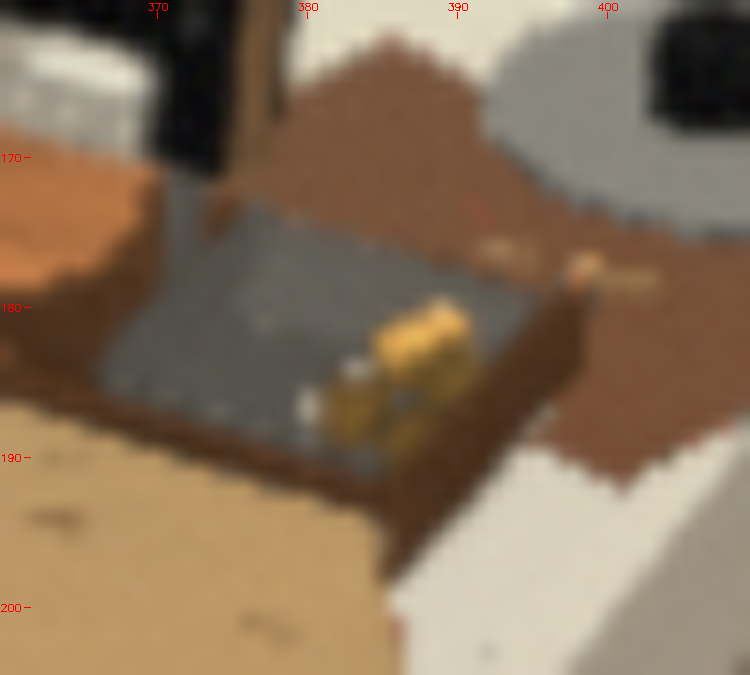

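```bash
python3 -m crank '[[0.003,0,0,0,0,0,-1],[0.006,0,0,0,0,0,-1],[0.006,0,0,0,0,0,-1]]' 55; python3 - <<'E'
from h import *
did([.006,0,0,0,0,0])
for n in("side",):
    im=vision.camera(n); cv2.imwrite(f"pics/{n}8.png",im)
crop(im,360,160,410,205,15,"pics/s8.png")
E
```

```text
time: 9.35
position: [0.5399, -0.2053, 0.0865]
tool_rot: [-0.007, -0.706, 0.708, 0.003]
ft_force: [7.0, -0.0, 5.8]
grip_width: 0.0197
cmd [ 0.5375 -0.2044  0.0865] meas [ 0.5399 -0.2053  0.0865] roterr [0.0039 0.0012 0.0065] t 9.35 F [ 7.  -0.   5.8] w 0.0197 q [-0.56  0.67  1.68 -0.    0.78  1.03]
```

View pics/s8.png

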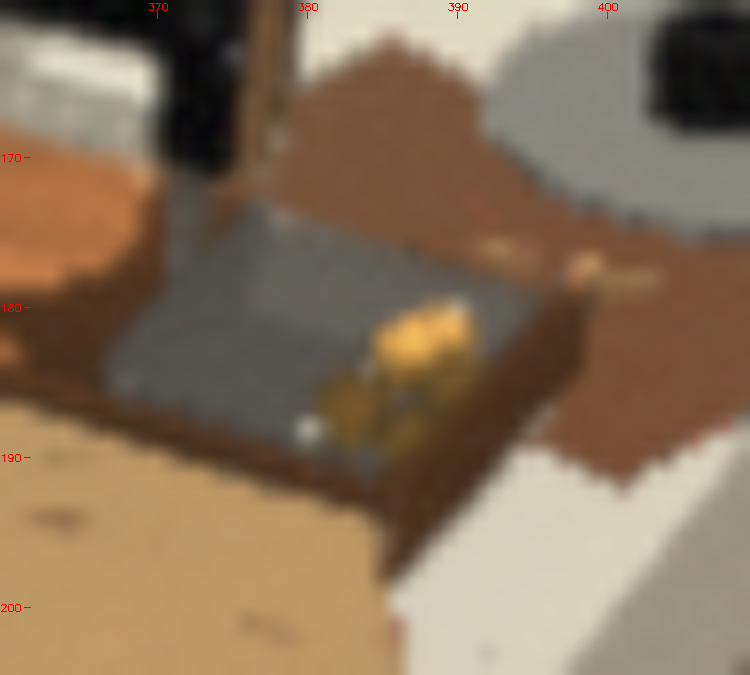

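```bash
python3 - <<'E'
from h import *
for th in (4,8,12,16,20,24):
    f=-np.radians(th); r=np.array([-.0065,.080,0]); s=r-R.from_rotvec([0,0,f]).apply(r)
    s+= [-.0015+.0845*(1-np.cos(f))*.8,-.0015,0]
    print(th,(s/.5).round(4),round(f/np.pi,4))
E
```

```text
4 [-0.0139 -0.0035  0.    ] -0.0222
8 [-0.0241 -0.0033  0.    ] -0.0444
12 [-0.0336 -0.0022  0.    ] -0.0667
16 [-0.0424 -0.0004  0.    ] -0.0889
20 [-0.0504  0.0022  0.    ] -0.1111
24 [-0.0575  0.0055  0.    ] -0.1333
```

```bash
python3 -m crank '[[-0.0139,-0.0035,0,0,0,-0.0222,-1],[-0.0241,-0.0033,0,0,0,-0.0444,-1],[-0.0241,-0.0033,0,0,0,-0.0444,-1],[-0.0336,-0.0022,0,0,0,-0.0667,-1],[-0.0424,-0.0004,0,0,0,-0.0889,-1],[-0.0504,0.0022,0,0,0,-0.1111,-1],[-0.0575,0.0055,0,0,0,-0.1333,-1],[-0.0575,0.0055,0,0,0,-0.1333,-1]]' 58; python3 - <<'E'
from h import *
did([-0.0575,0.0055,0,0,0,-0.1333])
for n in("side",):
    im=vision.camera(n); cv2.imwrite(f"pics/{n}9.png",im)
crop(im,345,140,415,205,11,"pics/s9.png")
E
```

```text
time: 10.4
position: [0.5639, -0.2041, 0.0813]
tool_rot: [-0.145, 0.692, -0.69, -0.153]
ft_force: [-0.5, -0.0, -1.2]
grip_width: 0.0195
cmd [ 0.5663 -0.2048  0.0838] meas [ 0.5639 -0.2041  0.0813] roterr [-0.0001 -0.0006 -0.0054] t 10.4 F [-0.5 -0.  -1.2] w 0.0195 q [-0.45  0.86  1.31 -0.18  1.37  1.2 ]
```

View pics/s9.png

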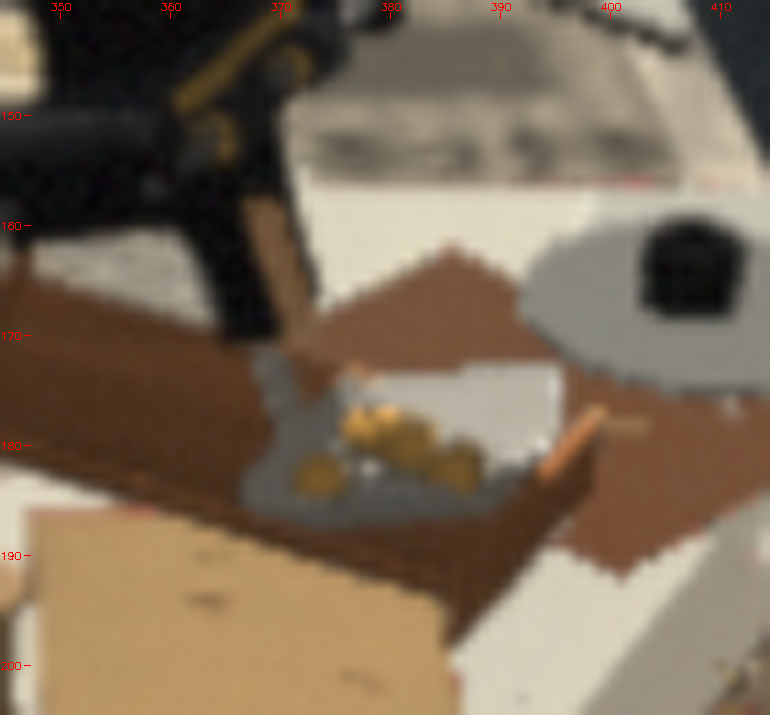

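```bash
python3 - <<'E'
from h import *
t=-np.radians(24)
for p,b in [([.562,-.2048,.12],-.013),([.55,-.2048,.16],-.013),([.53,-.2048,.20],-.013),([.515,-.19,.23],0.02),([.505,-.16,.24],.07),([.50,-.125,.24],.14),([.50,-.09,.24],.21),([.50,-.06,.24],.28),([.50,-.045,.24],.31)]:
    to(p,Rt(b,t))
E
```

```text
row [ 0.0373 -0.0628  0.0001] [-0.  0. -0.] min rows 0.6
row [ 0.0917 -0.1261  0.0004] [-0.  0. -0.] min rows 1.2
row [ 0.1608 -0.1829  0.0009] [-0.  0. -0.] min rows 1.9
row [ 0.213  -0.2254 -0.0283] [ 0.0043 -0.0096 -0.    ] min rows 2.5
row [ 0.2401 -0.2352 -0.088 ] [ 0.0107 -0.0241 -0.    ] min rows 2.8
row [ 0.25   -0.2308 -0.1579] [ 0.0198 -0.0445 -0.    ] min rows 3.0
row [ 0.2509 -0.2304 -0.2279] [ 0.0289 -0.0648 -0.    ] min rows 3.3
row [ 0.2516 -0.2301 -0.2879] [ 0.0379 -0.0852 -0.    ] min rows 3.6
row [ 0.2519 -0.2299 -0.3179] [ 0.0418 -0.0939 -0.    ] min rows 3.7
```

```bash
python3 -m crank '[[0.014,-0.025,0,0,0,0,-1],[0.037,-0.063,0,0,0,0,-1],[0.092,-0.126,0,0,0,0,-1],[0.161,-0.183,0.001,0,0,0,-1],[0.213,-0.225,-0.028,0.004,-0.01,0,-1],[0.24,-0.235,-0.088,0.011,-0.024,0,-1],[0.25,-0.231,-0.158,0.02,-0.045,0,-1],[0.251,-0.2305,-0.228,0.029,-0.065,0,-1],[0.2515,-0.23,-0.288,0.038,-0.085,0,-1],[0.252,-0.23,-0.318,0.042,-0.094,0,-1]]' 58; python3 - <<'E'
from h import *
did([0.252,-0.23,-0.318,0.042,-0.094,0])
for n in("side",):
    im=vision.camera(n); cv2.imwrite(f"pics/{n}10.png",im)
crop(im,310,80,430,210,5.5,"pics/s10.png")
E
```

```text
time: 11.7
position: [0.4994, -0.0432, 0.2405]
tool_rot: [0.252, -0.659, 0.707, 0.037]
ft_force: [-0.3, -0.5, -3.3]
grip_width: 0.0194
cmd [ 0.5    -0.0449  0.24  ] meas [ 0.4994 -0.0432  0.2405] roterr [ 0.0033 -0.0013  0.0014] t 11.7 F [-0.3 -0.5 -3.3] w 0.0194 q [-0.19  0.53  1.49 -0.2   1.49  1.12]
```

View pics/s10.png

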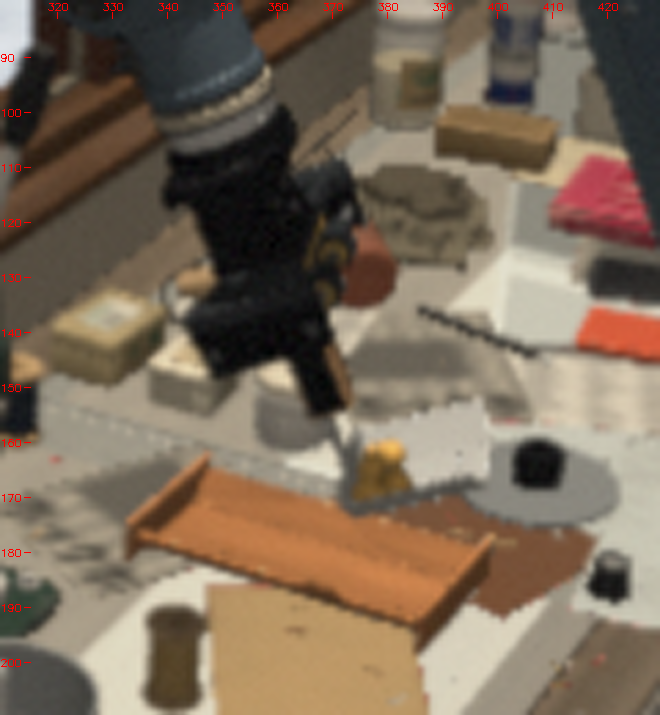

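```bash
python3 - <<'E'
from h import *
t=-np.radians(24); b=.8; bowl=np.array([.611,.142,.083]); u=np.array([np.cos(b),np.sin(b),0])
def tcp(N,th): return N-Rt(b,np.radians(th)).apply([.079,.080,0])
pre=tcp(bowl+.036*u+[0,0,.05],-24); print(pre)
for p,bb in [([.503,-.03,.24],.34),([.507,.0,.242],.42),([.513,.035,.245],.5),([.525,.07,.25],.58),([.54,.105,.252],.66),([.56,.135,.252],.73),([.59,.16,.252],.78),([.62,.18,.252],.8),(([.645,.20,.250]),.8),(([.66,.212,.245]),.8)]:
    to(p,Rt(bb,t))
for th,dz in[(-24,.05),(-12,.035),(0,.025),(15,.018),(30,.012),(45,.01)]: print(th,tcp(bowl+.036*u+[0,0,dz],th))
E
```

```text
[0.70903292 0.24293847 0.17395144]
row [-0.0136 -0.006  -0.0266] [ 0.0037 -0.0086 -0.    ] min rows 0.2
row [-0.0357 -0.0202 -0.0813] [ 0.014  -0.0319 -0.    ] min rows 0.7
row [-0.0632 -0.0391 -0.1443] [ 0.0244 -0.0552  0.    ] min rows 1.3
row [-0.0996 -0.0662 -0.2036] [ 0.0348 -0.0784  0.    ] min rows 1.9
row [-0.1435 -0.0902 -0.2611] [ 0.0451 -0.1017  0.    ] min rows 2.5
row [-0.1951 -0.1132 -0.306 ] [ 0.0542 -0.122   0.    ] min rows 3.0
row [-0.2612 -0.1426 -0.3352] [ 0.0607 -0.1366  0.    ] min rows 3.6
row [-0.3246 -0.1708 -0.355 ] [ 0.0632 -0.1424  0.    ] min rows 4.1
row [-0.3809 -0.1915 -0.3778] [ 0.0632 -0.1424  0.    ] min rows 4.6
row [-0.4177 -0.197  -0.3915] [ 0.0632 -0.1424  0.    ] min rows 4.8
-24 [0.70903292 0.24293847 0.17395144]
-12 [0.7015068  0.23518929 0.17982678]
0 [0.69112127 0.22449595 0.188     ]
15 [0.67482016 0.2077117  0.19872077]
30 [0.65587906 0.18820921 0.20378203]
45 [0.6355888  0.16731757 0.20542998]
```

```bash
python3 -m crank '[[-0.0136,-0.006,-0.0266,0.0037,-0.0086,0,-1],[-0.0357,-0.0202,-0.0813,0.014,-0.0319,0,-1],[-0.0632,-0.0391,-0.1443,0.0244,-0.0552,0,-1],[-0.0996,-0.0662,-0.2036,0.0348,-0.0784,0,-1],[-0.1435,-0.0902,-0.2611,0.0451,-0.1017,0,-1],[-0.1951,-0.1132,-0.306,0.0542,-0.122,0,-1],[-0.2612,-0.1426,-0.3352,0.0607,-0.1366,0,-1],[-0.3246,-0.1708,-0.355,0.0632,-0.1424,0,-1],[-0.3809,-0.1915,-0.3778,0.0632,-0.1424,0,-1],[-0.4177,-0.197,-0.3915,0.0632,-0.1424,0,-1]]' 58; python3 - <<'E'
from h import *
did([-0.4177,-0.197,-0.3915,0.0632,-0.1424,0])
b=.8; bowl=np.array([.611,.142,.083]); u=np.array([np.cos(b),np.sin(b),0])
def tcp(N,th): return N-Rt(b,np.radians(th)).apply([.079,.080,0])
to(tcp(bowl+.036*u+[0,0,.05],-24),Rt(b,-np.radians(24)))
E
```

```text
time: 13.0
position: [0.6616, 0.2127, 0.2426]
tool_rot: [0.404, -0.579, 0.695, -0.134]
ft_force: [-0.1, -0.9, -3.1]
grip_width: 0.0201
cmd [0.66  0.212 0.245] meas [0.6616 0.2127 0.2426] roterr [ 0.0012  0.001  -0.0005] t 13.0 F [-0.1 -0.9 -3.1] w 0.0201 q [ 0.24  0.81  0.92 -0.22  1.77  1.01]
row [-0.1608  0.084   0.0273] [0. 0. 0.] min rows 1.5
```

```bash
python3 -m crank '[[-0.05,0.026,0.009,0,0,0,-1],[-0.11,0.058,0.018,0,0,0,-1],[-0.15,0.078,0.025,0,0,0,-1],[-0.1608,0.084,0.0273,0,0,0,-1],[-0.1608,0.084,0.0273,0,0,0,-1]]' 58; python3 - <<'E'
from h import *
did([-0.1608,0.084,0.0273,0,0,0])
for n in("side","top"):
    im=vision.camera(n); cv2.imwrite(f"pics/{n}11.png",im)
crop(cv2.imread("pics/side11.png"),260,130,370,240,5.5,"pics/s11.png")
crop(cv2.imread("pics/top11.png"),250,120,360,230,5.5,"pics/t11.png")
b=.8; bowl=np.array([.611,.142,.083]); u=np.array([np.cos(b),np.sin(b),0])
def tcp(N,th): return N-Rt(b,np.radians(th)).apply([.079,.080,0])
for th,dz in[(-20,.045),(-16,.04),(-12,.035),(-8,.032),(-4,.028),(0,.025),(5,.022),(10,.02),(15,.018),(20,.016),(30,.012),(40,.01),(48,.01)]: to(tcp(bowl+.036*u+[0,0,dz],th),Rt(b,np.radians(th)))
E
```

```text
time: 13.62
position: [0.709, 0.2425, 0.1715]
tool_rot: [0.405, -0.579, 0.695, -0.133]
ft_force: [-0.2, 1.1, -3.1]
grip_width: 0.0199
cmd [0.709  0.2429 0.1739] meas [0.709  0.2425 0.1715] roterr [ 0.0004  0.0009 -0.0028] t 13.62 F [-0.2  1.1 -3.1] w 0.0199 q [ 0.26  0.96  0.77 -0.22  1.78  1.03]
row [ 0.0075 -0.0015 -0.    ] [ 0.     -0.      0.0222] min rows 0.4
row [ 0.0157 -0.0022 -0.    ] [ 0.     -0.      0.0445] min rows 0.7
row [ 0.0245 -0.002  -0.    ] [ 0.     -0.      0.0667] min rows 1.1
row [ 0.0356 -0.0045 -0.    ] [ 0.     -0.      0.0889] min rows 1.5
row [ 0.0464 -0.0042 -0.    ] [ 0.     -0.      0.1111] min rows 1.9
row [ 0.0584 -0.0048 -0.    ] [ 0.     -0.      0.1333] min rows 2.2
row [ 0.0746 -0.0054 -0.    ] [ 0.     -0.      0.1611] min rows 2.7
row [ 0.0921 -0.0062 -0.    ] [ 0.     -0.      0.1889] min rows 3.2
row [ 0.1099 -0.0053 -0.    ] [ 0.     -0.      0.2167] min rows 3.6
row [ 0.1278 -0.0028 -0.    ] [ 0.     -0.      0.2445] min rows 4.1
row [ 0.1637  0.0075 -0.    ] [ 0.  -0.   0.3] min rows 5.0
row [ 0.2     0.0209 -0.    ] [ 0.     -0.      0.3556] min rows 6.0
row [ 0.2288  0.0333 -0.    ] [ 0.  -0.   0.4] min rows 6.7
```

View pics/s11.png

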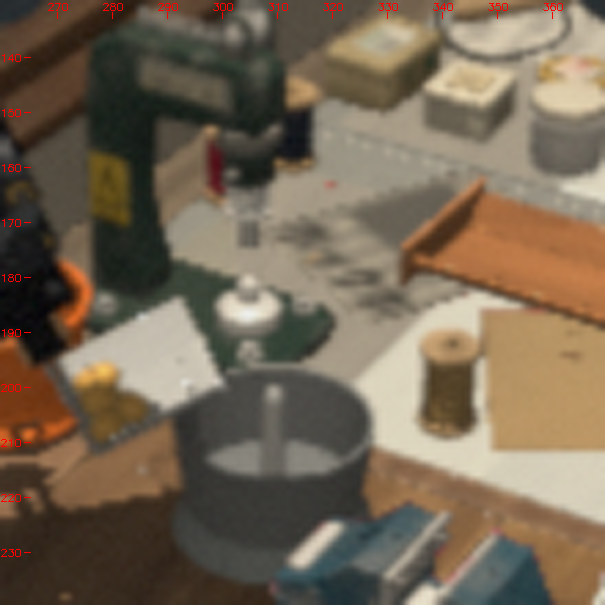

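View pics/t11.png

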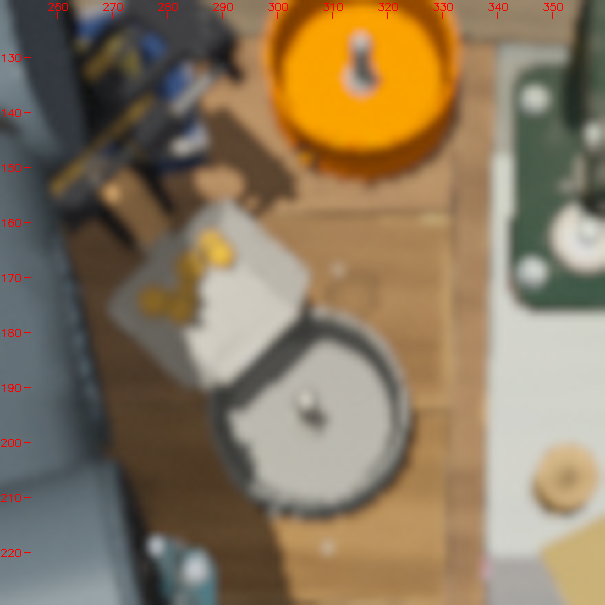

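```bash
python3 -m crank '[[0.0157,-0.0022,0,0,0,0.0445,-1],[0.0245,-0.002,0,0,0,0.0667,-1],[0.0356,-0.0045,0,0,0,0.0889,-1],[0.0464,-0.0042,0,0,0,0.1111,-1],[0.0584,-0.0048,0,0,0,0.1333,-1],[0.0746,-0.0054,0,0,0,0.1611,-1],[0.0921,-0.0062,0,0,0,0.1889,-1],[0.1099,-0.0053,0,0,0,0.2167,-1],[0.1278,-0.0028,0,0,0,0.2445,-1],[0.1278,-0.0028,0,0,0,0.2445,-1]]' 58; python3 - <<'E'
from h import *
did([0.1278,-0.0028,0,0,0,0.2445])
for n in("side","top"):
    im=vision.camera(n); cv2.imwrite(f"pics/{n}12.png",im)
a=cv2.imread("pics/side12.png")
crop(a,260,130,350,240,5,"pics/s12.png")
crop(cv2.imread("pics/top12.png"),260,130,340,230,5,"pics/t12.png")
E
```

```text
time: 14.98
position: [0.6668, 0.2001, 0.2006]
tool_rot: [-0.159, 0.689, -0.595, 0.383]
ft_force: [0.0, -0.3, -2.3]
grip_width: 0.0199
cmd [0.6688 0.2015 0.2012] meas [0.6668 0.2001 0.2006] roterr [ 0.0007  0.0009 -0.0039] t 14.97 F [ 0.  -0.3 -2.3] w 0.0199 q [0.03 0.57 1.52 0.33 0.82 0.61]
```

View pics/s12.png

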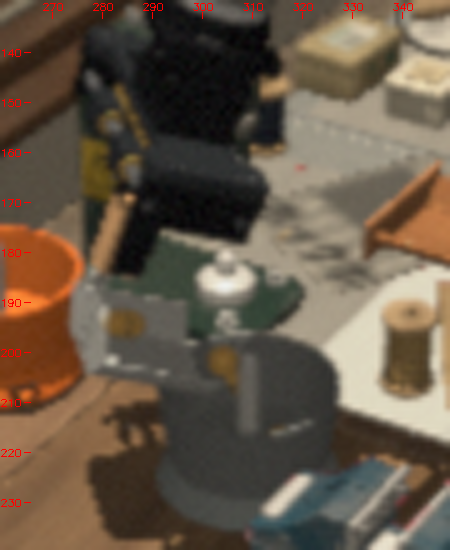

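View pics/t12.png

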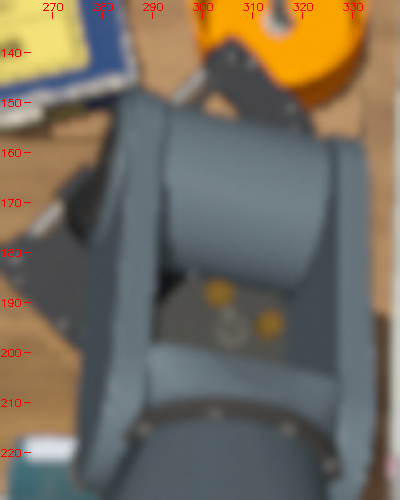

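```bash
python3 - <<'E'
from h import *
b=.8; bowl=np.array([.611,.142,.083]); u=np.array([np.cos(b),np.sin(b),0])
def tcp(N,th): return N-Rt(b,np.radians(th)).apply([.079,.080,0])
for th,dz in[(25,.014),(30,.012),(36,.011),(42,.01),(48,.01)]: to(tcp(bowl+.036*u+[0,0,dz],th),Rt(b,np.radians(th)))
E
```

```text
row [ 0.016  -0.0094 -0.    ] [ 0.     -0.      0.0277] min rows 0.5
row [ 0.033  -0.0175 -0.    ] [ 0.     -0.      0.0555] min rows 0.9
row [ 0.0537 -0.028  -0.    ] [ 0.     -0.      0.0888] min rows 1.5
row [ 0.0756 -0.0363 -0.    ] [ 0.     -0.      0.1222] min rows 2.1
row [ 0.0978 -0.0442 -0.    ] [ 0.     -0.      0.1555] min rows 2.6
```

```bash
python3 -m crank '[[0.016,-0.0094,0,0,0,0.0277,-1],[0.033,-0.0175,0,0,0,0.0555,-1],[0.0537,-0.028,0,0,0,0.0888,-1],[0.0756,-0.0363,0,0,0,0.1222,-1],[0.0978,-0.0442,0,0,0,0.1555,-1],[0.0978,-0.0442,0,0,0,0.1555,-1],[0.0978,-0.0442,0,0,0,0.1555,-1],[0.0978,-0.0442,0,0,0,0.1555,-1]]' 58; python3 - <<'E'
from h import *
did([0.0978,-0.0442,0,0,0,0.1555])
for n in("side","top"):
    im=vision.camera(n); cv2.imwrite(f"pics/{n}13.png",im)
a=cv2.imread("pics/side13.png")
crop(a,260,130,350,240,5,"pics/s13.png")
crop(cv2.imread("pics/top13.png"),260,130,340,230,5,"pics/t13.png")
E
```

```text
time: 16.08
position: [0.6327, 0.164, 0.2044]
tool_rot: [0.012, 0.706, -0.484, 0.518]
ft_force: [-0.0, 0.9, -3.0]
grip_width: 0.0198
cmd [0.6315 0.1631 0.2052] meas [0.6327 0.164  0.2044] roterr [ 0.0009 -0.0039 -0.0007] t 16.07 F [-0.   0.9 -3. ] w 0.0198 q [-0.21  0.55  1.9   1.38  0.7  -0.58]
```

View pics/s13.png

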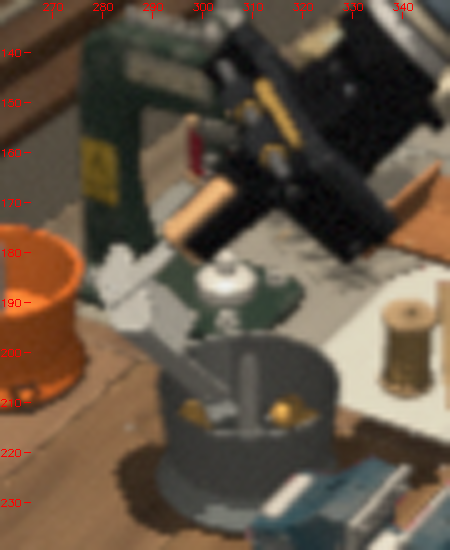

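View pics/t13.png

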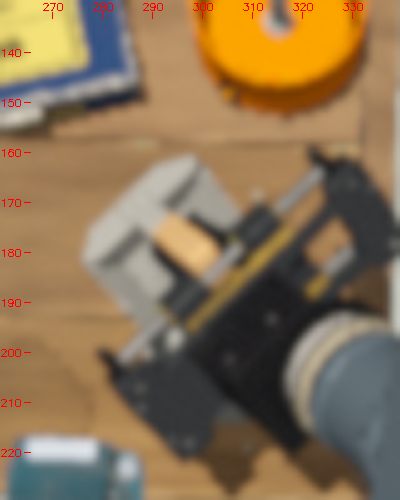

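```bash
python3 - <<'E'
from h import *
b=.8; bowl=np.array([.611,.142,.083]); u=np.array([np.cos(b),np.sin(b),0])
def tcp(N,th): return N-Rt(b,np.radians(th)).apply([.079,.080,0])
for th,dz in[(40,.016),(32,.025),(24,.035),(16,.045),(8,.06),(0,.08)]: to(tcp(bowl+.036*u+[0,0,dz],th),Rt(b,np.radians(th)))
base=(tcp(bowl+.036*u+[0,0,.08],0),Rt(b)); print(base[0])
for p,bb in [([.665,.21,.24],.65),([.63,.18,.24],.5),([.59,.15,.23],.33),([.55,.12,.22],.16),([.52,.08,.20],0),([.50,.04,.18],-.17),([.487,.01,.165],-.31),([.481,-.001,.15],-.378)]: to(p,Rt(bb),base)
E
```

```text
row [-0.0297  0.0155 -0.    ] [ 0.     -0.     -0.0444] min rows 0.7
row [-0.0603  0.0297 -0.    ] [ 0.     -0.     -0.0889] min rows 1.5
row [-0.0886  0.0447 -0.    ] [ 0.     -0.     -0.1333] min rows 2.2
row [-1.128e-01  6.120e-02 -1.000e-04] [ 0.     -0.     -0.1778] min rows 3.0
row [-1.402e-01  7.210e-02 -1.000e-04] [ 0.     -0.     -0.2222] min rows 3.7
row [-1.707e-01  7.670e-02 -1.000e-04] [ 0.     -0.     -0.2667] min rows 4.5
[0.69112127 0.22449595 0.243     ]
row [ 0.0572  0.006  -0.0173] [0.     0.0477 0.    ] min rows 0.8
row [ 0.149   0.006  -0.0257] [0.     0.0955 0.    ] min rows 1.6
row [ 0.2478  0.026  -0.0413] [0.     0.1496 0.    ] min rows 2.5
row [ 0.3466  0.046  -0.0569] [0.     0.2037 0.    ] min rows 3.4
row [ 0.4458  0.086  -0.0442] [0.     0.2546 0.    ] min rows 4.3
row [ 0.531   0.126  -0.0171] [0.     0.3088 0.    ] min rows 5.2
row [0.5922 0.156  0.006 ] [0.     0.3533 0.    ] min rows 5.9
row [0.6163 0.186  0.0127] [0.    0.375 0.   ] min rows 6.3
```

```bash
python3 -m crank '[[-0.0297,0.0155,0,0,0,-0.0444,-1],[-0.0603,0.0297,0,0,0,-0.0889,-1],[-0.0886,0.0447,0,0,0,-0.1333,-1],[-0.1128,0.0612,0,0,0,-0.1778,-1],[-0.1402,0.0721,0,0,0,-0.2222,-1],[-0.1707,0.0767,0,0,0,-0.2667,-1],[-0.1707,0.0767,0,0,0,-0.2667,-1]]' 58; python3 - <<'E'
from h import *
did([-0.1707,0.0767,0,0,0,-0.2667])
for n in("side","top"):
    im=vision.camera(n); cv2.imwrite(f"pics/{n}14.png",im)
a=cv2.imread("pics/side14.png")
crop(a,260,130,350,240,5,"pics/s14.png")
crop(cv2.imread("pics/top14.png"),260,130,340,230,6,"pics/t14.png")
E
```

```text
time: 17.05
position: [0.6935, 0.2286, 0.2432]
tool_rot: [0.275, -0.65, 0.652, -0.277]
ft_force: [-1.0, -0.1, -3.2]
grip_width: 0.0199
cmd [0.6911 0.2245 0.243 ] meas [0.6935 0.2286 0.2432] roterr [ 0.0045 -0.003   0.0013] t 17.05 F [-1.  -0.1 -3.2] w 0.0199 q [ 0.17  0.67  1.13 -0.    1.34  0.94]
```

View pics/t14.png

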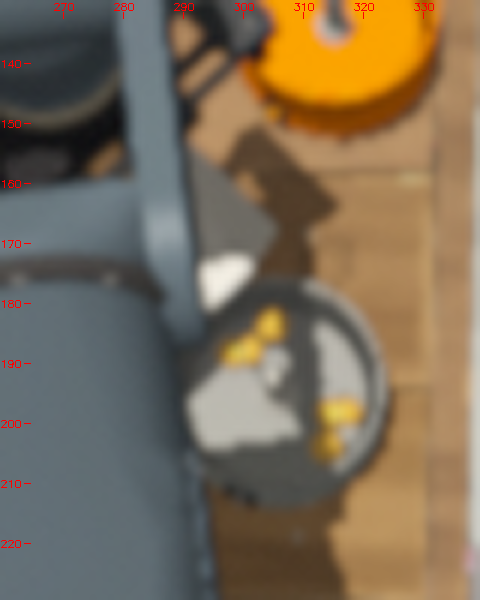

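View pics/s14.png

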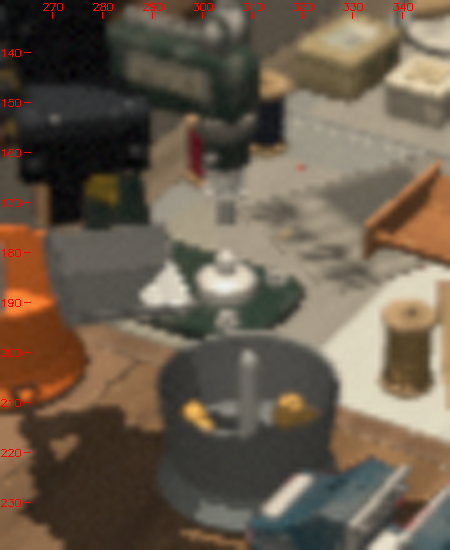

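```bash
python3 -m crank '[[0.0572,0.006,-0.0173,0,0.0477,0,-1],[0.149,0.006,-0.0257,0,0.0955,0,-1],[0.2478,0.026,-0.0413,0,0.1496,0,-1],[0.3466,0.046,-0.0569,0,0.2037,0,-1],[0.4458,0.086,-0.0442,0,0.2546,0,-1],[0.531,0.126,-0.0171,0,0.3088,0,-1],[0.5922,0.156,0.006,0,0.3533,0,-1],[0.6163,0.186,0.0127,0,0.375,0,-1],[0.6163,0.186,0.0127,0,0.375,0,-1]]' 58; python3 - <<'E'
from h import *
did([0.6163,0.186,0.0127,0,0.375,0])
to([.481,-.001,.09],Rt(-.378))
to([.481,-.001,.082],Rt(-.378))
E
```

```text
time: 18.27
position: [0.4792, -0.0015, 0.1482]
tool_rot: [-0.133, -0.694, 0.695, 0.135]
ft_force: [-0.1, -0.0, -2.5]
grip_width: 0.0201
cmd [ 0.481 -0.001  0.15 ] meas [ 0.4792 -0.0015  0.1482] roterr [ 0.0018  0.0024 -0.0023] t 18.27 F [-0.1 -0.  -2.5] w 0.0201 q [-0.24  0.48  1.88 -0.    0.79  1.72]
row [-1.000e-04  1.201e-01 -0.000e+00] [-0.     -0.      0.0001] min rows 1.0
row [-1.000e-04  1.361e-01 -0.000e+00] [-0.     -0.      0.0001] min rows 1.1
```

```bash
python3 -m crank '[[0,0.07,0,0,0,0,-1],[0,0.12,0,0,0,0,-1],[0,0.13,0,0,0,0,-1],[0,0.136,0,0,0,0,-1],[0,0.136,0,0,0,0,-1]]' 58; python3 - <<'E'
from h import *
did([0,.136,0,0,0,0])
E
```

```text
time: 18.9
position: [0.4817, -0.0009, 0.0815]
tool_rot: [-0.133, -0.694, 0.695, 0.132]
ft_force: [-0.2, 0.1, -2.1]
grip_width: 0.0199
cmd [ 0.481 -0.001  0.082] meas [ 0.4817 -0.0009  0.0815] roterr [ 0.0014 -0.0005  0.0025] t 18.9 F [-0.2  0.1 -2.1] w 0.0199 q [-0.23  0.6   1.92 -0.    0.62  1.72]
```

```bash
python3 -m crank '[[0,0.0025,0,0,0,0,-1],[0,0.0025,0,0,0,0,-1],[0,0.0025,0,0,0,0,-1]]' 58; python3 - <<'E'
from h import *
did([0,.0025,0,0,0,0])
E
```

```text
time: 19.27
position: [0.482, -0.0012, 0.0808]
tool_rot: [-0.134, -0.694, 0.695, 0.132]
ft_force: [1.1, 0.0, 4.9]
grip_width: 0.0194
cmd [ 0.481  -0.001   0.0808] meas [ 0.482  -0.0012  0.0808] roterr [0.0012 0.0002 0.0032] t 19.27 F [1.1 0.  4.9] w 0.0194 q [-0.23  0.61  1.92 -0.    0.61  1.72]
```

Contact; release and rise.

```bash
python3 -m crank '[[0,-0.001,0,0,0,0,0.2],[0,-0.001,0,0,0,0,0.5],[0,-0.001,0,0,0,0,1],[0,-0.001,0,0,0,0,1],[0,-0.03,0,0,0,0,1],[0,-0.1,0,0,0,0,1],[0,-0.2,0,0,0,0,1],[0,-0.24,0,0,0,0,1]]' 58; python3 - <<'E'
from h import *
did([0,-.24,0,0,0,0])
for n in("side",):
    im=vision.camera(n); cv2.imwrite(f"pics/{n}15.png",im)
crop(im,300,120,430,240,6,"pics/s15.png")
E
```

```text
time: 20.27
position: [0.4824, -0.001, 0.2029]
tool_rot: [-0.135, -0.694, 0.695, 0.131]
ft_force: [0.6, 1.5, -0.1]
grip_width: 0.0854
cmd [ 0.481  -0.001   0.2008] meas [ 0.4824 -0.001   0.2029] roterr [ 0.0009 -0.0002  0.0063] t 20.27 F [ 0.6  1.5 -0.1] w 0.0854 q [-0.23  0.39  1.82 -0.    0.93  1.72]
```

View pics/s15.png

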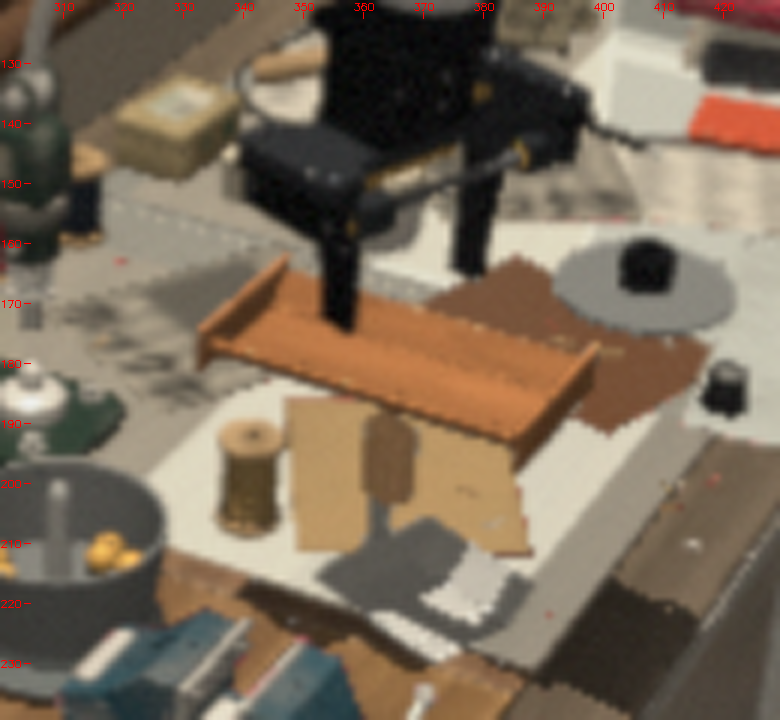

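```bash
python3 - <<'E'
from h import *
t=cv2.imread("pics/top14.png"); s=cv2.imread("pics/side15.png"); 
crop(cv2.imread("pics/top0.png"),440,218,488,264,12,"pics/l1.png")
crop(s,385,150,430,185,14,"pics/l2.png")
E
```

```text
(no output)
```

View pics/l1.png

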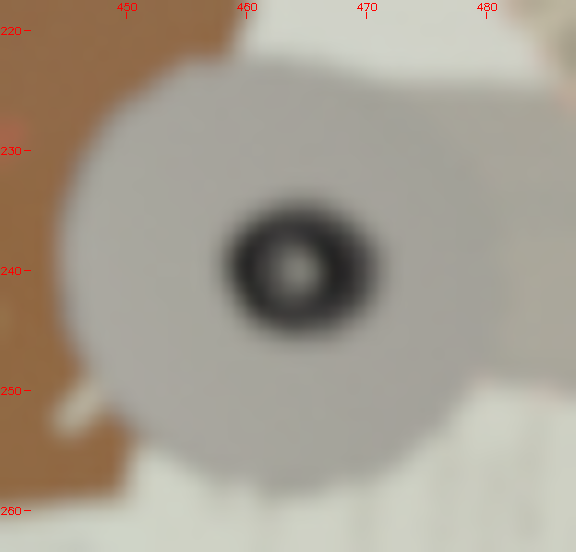

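View pics/l2.png

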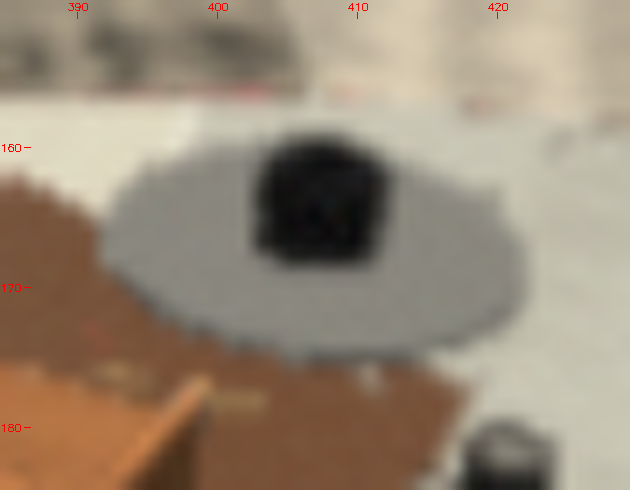

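```bash
python3 - <<'E'
from h import *
print(at("top",462.7,240.4,.006),at("side",406.7,167.4,.006),at("top",464.3,240,.034))
print(at("side",417+7,0+181,.027), proj("top",[.4735,-.398,.006]),proj("side",[.4735,-.398,.006]))
for c in (np.array([.4735,-.398,.006]),):
  for n in("top","side"):
    q=np.array([proj(n,c+[.063*np.cos(a),.063*np.sin(a),0]) for a in np.linspace(0,6.28,60)]); print(n,q.min(0),q.max(0))
E
```

```text
[ 0.47458328 -0.3996356   0.006     ] [ 0.47833918 -0.40029092  0.006     ] [ 0.47427582 -0.39471178  0.034     ]
[ 0.37096703 -0.30044176  0.027     ] [462.23145477 240.70223804] [407.60253759 167.94769611]
top [443.80339591 222.46279918] [480.75512651 259.24208015]
side [392.15420118 160.48662663] [423.09791327 175.83993735]
```

```bash
python3 - <<'E'
from h import *
to([.475,-.398,.12],Rt(0)); to([.475,-.398,.026],Rt(0),(np.array([.475,-.398,.12]),Rt(0)))
E
python3 -m crank '[[0.1,0.02,0.12,0,-0.03,0,1],[0.18,0.05,0.23,0,-0.06,0,1],[0.26,0.1,0.34,0,-0.08,0,1],[0.3,0.14,0.45,0,-0.1,0,1],[0.305,0.162,0.56,0,-0.12,0,1],[0.305,0.162,0.66,0,-0.12,0,1],[0.305,0.162,0.735,0,-0.12,0,1]]' 40 >/dev/null 2>&1; python3 - <<'E'
from h import *
print(tool()[0])
to([.475,-.398,.12],Rt(0))
E
```

```text
row [-0.2821  0.1616  0.7423] [-0.000e+00 -1.204e-01  1.000e-04] min rows 6.5
row [ 0.     0.188 -0.   ] [0. 0. 0.] min rows 1.5
[ 0.20200714 -0.28831811  0.11864578]
row [-0.2821  0.1616  0.7423] [-0.000e+00 -1.204e-01  1.000e-04] min rows 6.5
```

My sign on the tool x was wrong in that move, because I typed it before the calculation came back. I'll check the state before going on.

```bash
python3 - <<'E'
from h import *
p,r=load(); o=robot.get_obs()
did([0.305,0.162,0.735,0,-0.12,0])
im=vision.camera("side"); cv2.imwrite("pics/side16.png",im); im=vision.camera("top"); cv2.imwrite("pics/top16.png",im)
E
```

```text
cmd [ 0.2036 -0.2862  0.1199] meas [ 0.202  -0.2883  0.1186] roterr [ 0.0016  0.0028 -0.0001] t 21.2 F [-1.1 -0.5 -0.2] w 0.0866 q [-1.28  0.43  2.21 -0.    0.5   0.3 ]
```

View pics/side16.png

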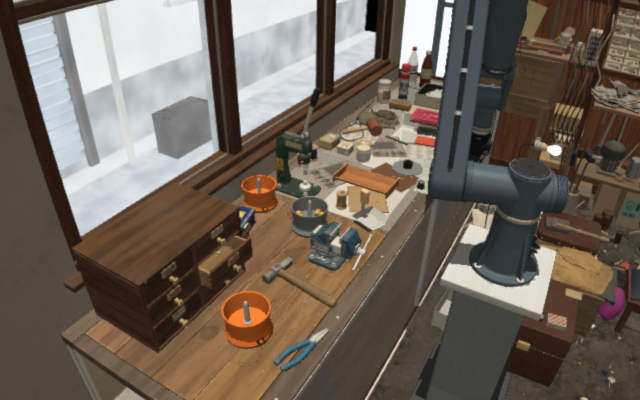

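View pics/top16.png

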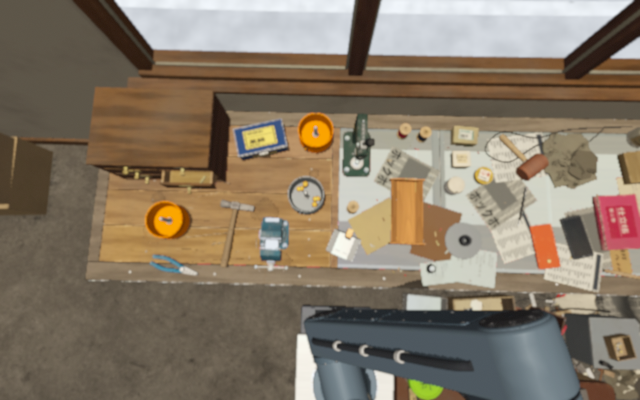

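```bash
python3 - <<'E'
from h import *
to([.475,-.398,.12],Rt(0))
im=cv2.imread("pics/top16.png"); crop(im,320,222,370,270,12,"pics/t16a.png"); crop(im,284,172,330,218,12,"pics/t16b.png")
E
```

```text
row [-5.431e-01 -4.000e-04  2.229e-01] [-0.     -0.0004  0.0001] min rows 4.7
```

View pics/t16a.png

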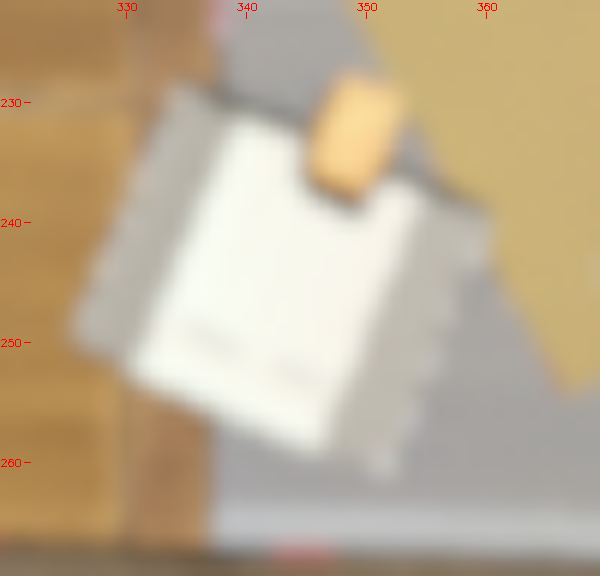

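View pics/t16b.png

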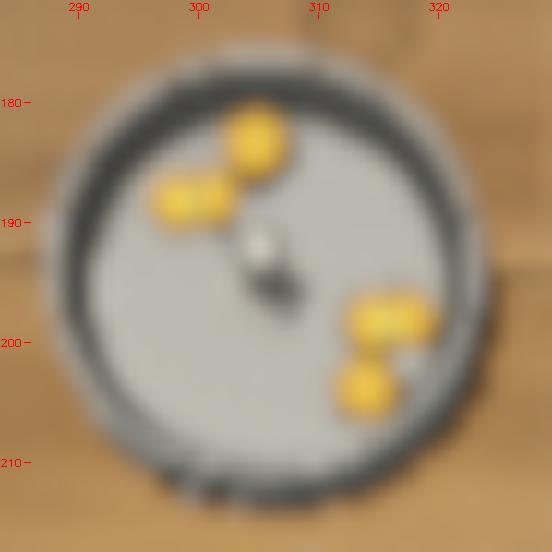

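```bash
python3 -m crank '[[-0.1,0,0.04,0,0,0,1],[-0.21,0,0.086,0,0,0,1],[-0.32,0,0.13,0,0,0,1],[-0.43,0,0.176,0,0,0,1],[-0.51,0,0.209,0,0,0,1],[-0.543,0,0.223,0,0,0,1],[-0.543,0,0.223,0,0,0,1]]' 30; python3 - <<'E'
from h import *
did([-.543,0,.223,0,0,0])
im=vision.camera("side"); crop(im,370,120,440,200,8,"pics/s17.png")
print([at("top",*p,z) for p,z in(((305.6,193.8),.083),((305.2,192),.105))])
E
```

```text
time: 22.18
position: [0.476, -0.397, 0.1187]
tool_rot: [0.001, -0.707, 0.708, -0.0]
ft_force: [-0.4, 0.5, -0.5]
grip_width: 0.0871
cmd [ 0.4749 -0.398   0.1198] meas [ 0.476  -0.397   0.1187] roterr [ 0.0015 -0.0021 -0.0003] t 22.18 F [-0.4  0.5 -0.5] w 0.0871 q [-0.87  0.67  1.54 -0.    0.93  0.7 ]
[array([0.60956675, 0.14339713, 0.083     ]), array([0.61163419, 0.14397747, 0.105     ])]
```

View pics/s17.png

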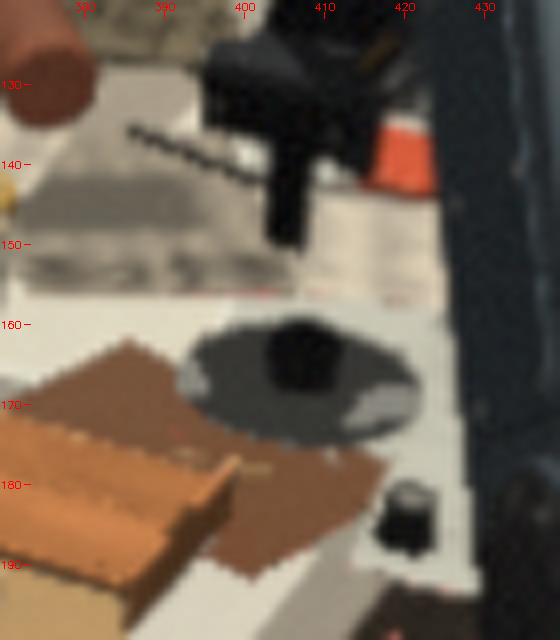

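```bash
python3 -m crank '[[0,0.08,0,0,0,0,0.35],[0,0.16,0,0,0,0,0.35],[0,0.184,0,0,0,0,0.35],[0,0.186,0,0,0,0,0.35],[0,0.186,0,0,0,0,-1],[0,0.186,0,0,0,0,-1],[0,0.186,0,0,0,0,-1],[0,0.186,0,0,0,0,-1]]' 30; python3 - <<'E'
from h import *
did([0,.186,0,0,0,0])
E
```

```text
time: 23.22
position: [0.4756, -0.3992, 0.0273]
tool_rot: [-0.001, -0.706, 0.709, -0.0]
ft_force: [-0.8, -0.9, 4.2]
grip_width: 0.0351
cmd [ 0.4749 -0.398   0.0268] meas [ 0.4756 -0.3992  0.0273] roterr [ 0.0044 -0.0006  0.0016] t 23.23 F [-0.8 -0.9  4.2] w 0.0351 q [-0.88  0.8   1.58 -0.    0.75  0.7 ]
```

```bash
python3 -m crank '[[0,-0.004,0,0,0,0,0.4],[0,-0.004,0,0,0,0,0.4],[0,-0.004,0,0,-0.05,0,0.4],[0,-0.004,0,0,-0.11,0,0.4],[0,-0.004,0,0,-0.17,0,0.4],[0,-0.004,0,0,-0.23,0,0.4],[0,-0.004,0,0,-0.29,0,0.4],[0,-0.004,0,0,-0.35,0,0.4],[0,-0.004,0,0,-0.41,0,0.4],[0,-0.004,0,0,-0.46,0,0.4]]' 30; python3 - <<'E'
from h import *
did([0,-.004,0,0,-.46,0])
E
```

```text
time: 24.48
position: [0.4746, -0.3977, 0.0276]
tool_rot: [-0.469, 0.529, -0.529, 0.468]
ft_force: [0.0, -0.5, -0.4]
grip_width: 0.061
cmd [ 0.4749 -0.398   0.0288] meas [ 0.4746 -0.3977  0.0276] roterr [-0.0007 -0.0054 -0.0008] t 24.48 F [ 0.  -0.5 -0.4] w 0.061 q [-0.88  0.8   1.58 -0.    0.76 -0.75]
```

```bash
python3 -m crank '[[0,0,0,0,-0.04,0,0.4],[0,0,0,0,-0.04,0,0.4],[0,0,0,0,-0.04,0,-1],[0,0,0,0,-0.04,0,-1],[0,0,0,0,-0.04,0,-1],[0,0,0,0,-0.04,0,-1],[0,0,0,0,-0.04,0,-1]]' 30; python3 - <<'E'
from h import *
did([0,0,0,0,-.04,0])
E
```

```text
time: 25.35
position: [0.475, -0.3982, 0.0281]
tool_rot: [0.5, -0.5, 0.501, -0.499]
ft_force: [0.7, 0.3, -0.4]
grip_width: 0.0348
cmd [ 0.4749 -0.398   0.0288] meas [ 0.475  -0.3982  0.0281] roterr [ 0.      0.0002 -0.0019] t 25.35 F [ 0.7  0.3 -0.4] w 0.0348 q [-0.88  0.8   1.58 -0.    0.76 -0.87]
```

```bash
python3 -m crank '[[0,-0.02,0,0,0,0,-1],[0,-0.1,0,0,0,0,-1],[-0.05,-0.2,0,0,0,0,-1],[-0.13,-0.29,0,0,0,0,-1],[-0.23,-0.33,0,0,0,0,-1],[-0.34,-0.34,0,0,0,0,-1],[-0.45,-0.34,0,0,0,0,-1],[-0.56,-0.34,0,0,0,0,-1],[-0.67,-0.34,0,0,0,0,-1],[-0.76,-0.34,0,0,0,0,-1]]' 50; python3 - <<'E'
from h import *
did([-.76,-.34,0,0,0,0])
to([.6112,.1435,.16],Rt(np.pi/2))
im=vision.camera("side"); cv2.imwrite("pics/side18.png",im); crop(im,300,60,430,220,3.7,"pics/s18.png")
E
```

```text
time: 26.6
position: [0.4747, -0.0158, 0.198]
tool_rot: [0.5, -0.5, 0.501, -0.499]
ft_force: [0.7, -0.1, -1.5]
grip_width: 0.0348
cmd [ 0.4754 -0.018   0.1988] meas [ 0.4747 -0.0158  0.198 ] roterr [ 0.0001 -0.0006 -0.0018] t 26.6 F [ 0.7 -0.1 -1.5] w 0.0348 q [-0.27  0.39  1.84 -0.    0.91 -0.27]
row [-0.3234  0.0775  0.2713] [ 0.0001 -0.0004  0.    ] min rows 3.4
```

View pics/s18.png

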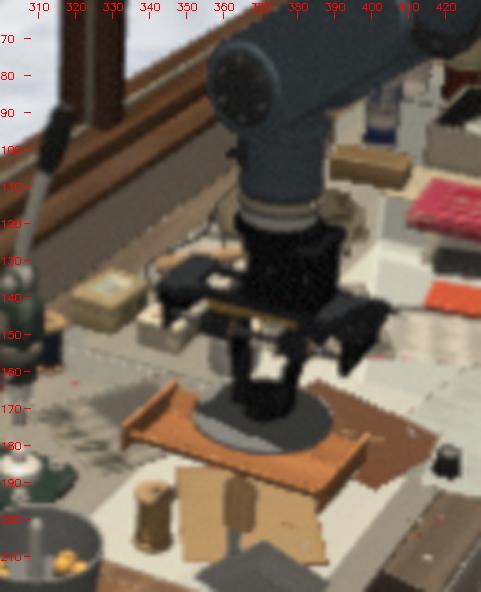

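```bash
python3 -m crank '[[-0.08,0,0.04,0,0,0,-1],[-0.17,0.01,0.11,0,0,0,-1],[-0.25,0.03,0.18,0,0,0,-1],[-0.3,0.06,0.24,0,0,0,-1],[-0.3234,0.0775,0.2713,0,0,0,-1],[-0.3234,0.0775,0.2713,0,0,0,-1],[-0.3234,0.0775,0.2713,0,0,0,-1]]' 50; python3 - <<'E'
from h import *
did([-.3234,.0775,.2713,0,0,0])
for n in("side","top"):
    im=vision.camera(n); cv2.imwrite(f"pics/{n}19.png",im)
crop(cv2.imread("pics/side19.png"),280,170,340,235,9,"pics/s19.png"); crop(cv2.imread("pics/top19.png"),275,160,345,225,8,"pics/t19.png")
E
```

```text
time: 27.52
position: [0.6102, 0.143, 0.1586]
tool_rot: [0.501, -0.5, 0.501, -0.499]
ft_force: [0.5, -0.4, -1.1]
grip_width: 0.0346
cmd [0.6112 0.1435 0.16  ] meas [0.6102 0.143  0.1586] roterr [-0.0014  0.0002 -0.0023] t 27.52 F [ 0.5 -0.4 -1.1] w 0.0346 q [ 0.05  0.62  1.5  -0.    1.02  0.06]
```

View pics/s19.png

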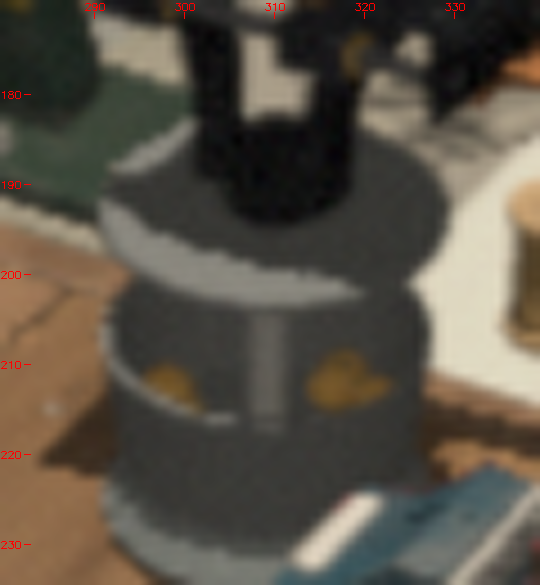

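View pics/t19.png

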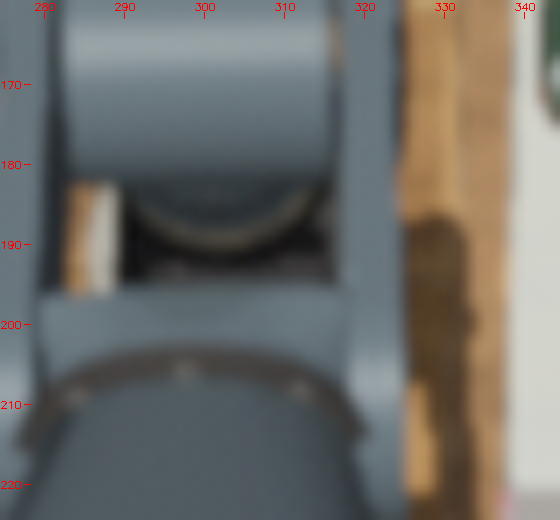

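```bash
python3 - <<'E'
from h import *
def ext(c,r,z,n="side"):
    q=np.array([proj(n,[c[0]+r*np.cos(a),c[1]+r*np.sin(a),z]) for a in np.linspace(0,6.28,120)]); return q.min(0).round(1),q.max(0).round(1)
print("lid top edge",ext((.6102,.143),.063,.1365),"bottom edge",ext((.6102,.143),.063,.1305))
for c in((.611,.142),(.612,.1435),(.6135,.145)): print(c,ext(c,.061,.083),proj("side",[*c,.105]),proj("side",[*c,.083]))
# post/lid columns in earlier image
a=cv2.imread("pics/side19.png").astype(int); g=a.sum(2)
print("rim row206",g[206,284:300].tolist(),g[206,320:334].tolist()); print("lid row192-194",g[193,284:300].tolist(),g[193,322:336].tolist())
b=cv2.imread("pics/side16.png").astype(int).sum(2)
print("post rows200-206",b[202,300:318].tolist(),b[206,300:318].tolist()); print("rim206",b[206,285:297].tolist(),b[206,322:334].tolist())
E
```

```text
lid top edge (array([290.5, 182.5]), array([330. , 203.9])) bottom edge (array([290.5, 184. ]), array([329.9, 205.5]))
(0.611, 0.142) (array([291.4, 196.2]), array([328.9, 217.4])) [310.17337987 200.79422366] [310.15988238 206.41717935]
(0.612, 0.1435) (array([290.9, 196.3]), array([328.4, 217.5])) [309.66784528 200.92510913] [309.65836943 206.54947525]
(0.6135, 0.145) (array([290.2, 196.4]), array([327.8, 217.6])) [309.02937898 201.0114015 ] [309.02498253 206.63677864]
rim row206 [316, 327, 332, 329, 325, 318, 325, 343, 248, 155, 153, 157, 157, 160, 159, 163] [173, 168, 161, 161, 153, 156, 150, 252, 532, 625, 630, 630, 630, 633]
lid row192-194 [292, 200, 172, 144, 134, 144, 187, 328, 370, 352, 268, 183, 158, 161, 161, 158] [163, 161, 156, 159, 166, 164, 167, 226, 456, 576, 618, 629, 633, 616]
post rows200-206 [208, 211, 215, 220, 214, 221, 222, 256, 344, 413, 387, 293, 240, 230, 229, 226, 222, 217] [210, 216, 214, 217, 219, 218, 228, 247, 285, 312, 287, 250, 231, 232, 222, 225, 220, 221]
rim206 [324, 328, 328, 321, 311, 326, 367, 274, 186, 176, 185, 190] [208, 206, 200, 193, 213, 377, 557, 617, 624, 624, 619, 621]
```

```bash
python3 -m crank '[[-0.003,0.015,0.003,0,0,0,-1],[-0.003,0.03,0.003,0,0,0,-1],[-0.003,0.04,0.003,0,0,0,-1],[-0.003,0.04,0.003,0,0,0,-1]]' 50; python3 - <<'E'
from h import *
did([-.003,.04,.003,0,0,0])
im=vision.camera("side"); cv2.imwrite("pics/side20.png",im)
crop(im,285,175,335,225,12,"pics/s20.png"); g=im.astype(int).sum(2)
for r in(196,197,198,199,200,201): print(r,g[r,286:296].tolist(),g[r,324:334].tolist())
print(robot.get_obs()['position'])
E
```

```text
time: 28.12
position: [0.6122, 0.145, 0.1374]
tool_rot: [0.501, -0.5, 0.5, -0.499]
ft_force: [0.4, 0.0, -0.6]
grip_width: 0.0348
cmd [0.6127 0.145  0.14  ] meas [0.6122 0.145  0.1374] roterr [-0.0019  0.     -0.002 ] t 28.12 F [ 0.4  0.  -0.6] w 0.0348 q [ 0.06  0.65  1.51 -0.    0.98  0.06]
196 [371, 418, 438, 436, 333, 208, 164, 169, 168, 173] [166, 156, 157, 202, 390, 570, 621, 632, 630, 631]
197 [319, 329, 352, 366, 366, 277, 192, 160, 160, 165] [156, 159, 154, 186, 357, 556, 626, 630, 632, 634]
198 [301, 311, 310, 320, 375, 367, 278, 188, 160, 158] [162, 156, 169, 170, 274, 531, 620, 635, 630, 630]
199 [309, 307, 307, 303, 357, 390, 368, 278, 188, 160] [160, 158, 162, 168, 248, 528, 624, 628, 629, 633]
200 [321, 324, 321, 311, 338, 378, 392, 366, 271, 205] [175, 157, 165, 175, 283, 536, 621, 627, 628, 632]
201 [301, 317, 342, 347, 343, 378, 398, 393, 378, 354] [158, 163, 165, 171, 302, 543, 621, 632, 629, 630]
[0.61248737 0.1450585  0.13788003]
```

View pics/s20.png

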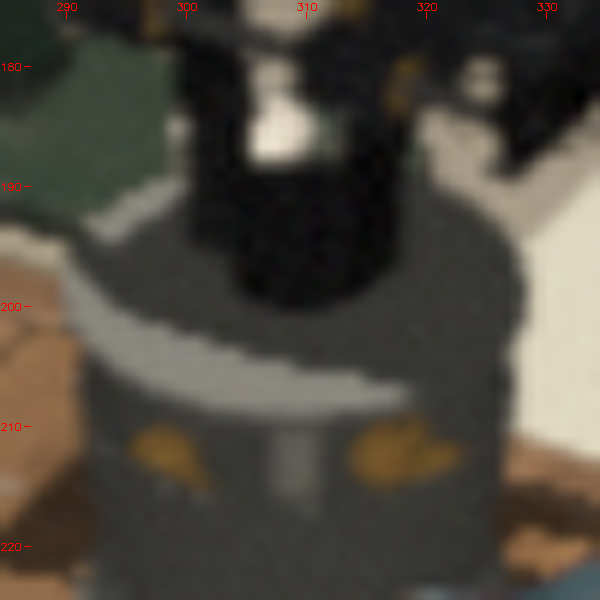

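```bash
python3 -m crank '[[0,0.01,0.0,0,0,0,-1],[0,0.017,0,0,0,0,-1],[0,0.017,0,0,0,0,-1]]' 50; python3 - <<'E'
from h import *
did([0,.017,0,0,0,0])
E
```

```text
time: 28.55
position: [0.6124, 0.1451, 0.1294]
tool_rot: [0.5, -0.5, 0.5, -0.499]
ft_force: [0.7, 1.0, -1.2]
grip_width: 0.0345
cmd [0.6127 0.145  0.1315] meas [0.6124 0.1451 0.1294] roterr [-0.001  -0.     -0.0019] t 28.55 F [ 0.7  1.  -1.2] w 0.0345 q [ 0.06  0.66  1.51 -0.    0.97  0.06]
```

```bash
python3 -m crank '[[0,0.004,0.0,0,0,0,-1],[0,0.008,0,0,0,0,-1],[0,0.012,0,0,0,0,-1],[0,0.012,0,0,0,0,-1]]' 50; python3 - <<'E'
from h import *
did([0,.012,0,0,0,0])
E
```

```text
time: 29.05
position: [0.6125, 0.145, 0.1236]
tool_rot: [0.5, -0.5, 0.501, -0.499]
ft_force: [-1.0, -0.3, -0.5]
grip_width: 0.0345
cmd [0.6127 0.145  0.1255] meas [0.6125 0.145  0.1236] roterr [-0.0006  0.     -0.0019] t 29.05 F [-1.  -0.3 -0.5] w 0.0345 q [ 0.06  0.67  1.51 -0.    0.96  0.06]
```

```bash
python3 -m crank '[[0,0.006,0.0,0,0,0,-1],[0,0.012,0,0,0,0,-1],[0,0.018,0,0,0,0,-1],[0,0.022,0,0,0,0,-1],[0,0.022,0,0,0,0,-1]]' 50; python3 - <<'E'
from h import *
did([0,.022,0,0,0,0])
E
```

```text
time: 29.68
position: [0.6126, 0.145, 0.1126]
tool_rot: [0.5, -0.5, 0.501, -0.499]
ft_force: [-0.4, 0.2, -0.7]
grip_width: 0.0348
cmd [0.6127 0.145  0.1145] meas [0.6126 0.145  0.1126] roterr [-0.0005 -0.     -0.0019] t 29.68 F [-0.4  0.2 -0.7] w 0.0348 q [ 0.06  0.69  1.52 -0.    0.93  0.06]
```

```bash
python3 -m crank '[[0,0.002,0.0,0,0,0,-1],[0,0.004,0,0,0,0,-1],[0,0.004,0,0,0,0,-1]]' 50; python3 - <<'E'
from h import *
did([0,.004,0,0,0,0])
im=vision.camera("side"); cv2.imwrite("pics/side21.png",im)
crop(im,285,175,335,245,9,"pics/s21.png")
E
```

```text
time: 30.05
position: [0.6129, 0.1451, 0.1116]
tool_rot: [0.5, -0.5, 0.501, -0.499]
ft_force: [-1.4, -0.4, 3.3]
grip_width: 0.0347
cmd [0.6127 0.145  0.1125] meas [0.6129 0.1451 0.1116] roterr [ 0.0005 -0.0001 -0.0018] t 30.05 F [-1.4 -0.4  3.3] w 0.0347 q [ 0.06  0.69  1.52 -0.    0.93  0.06]
```

View pics/s21.png

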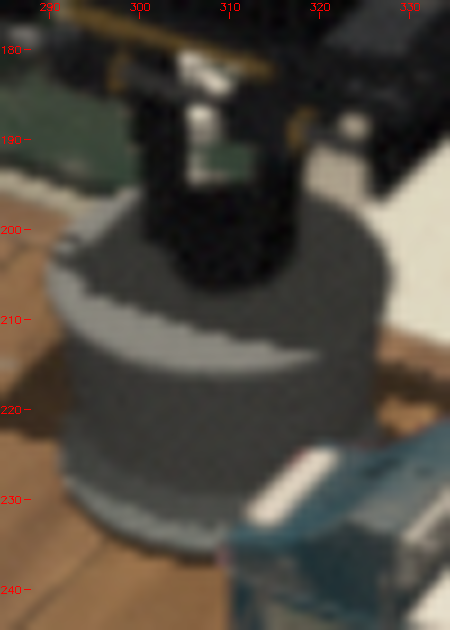

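```bash
python3 -m crank '[[0,0,0,0,0,0,0],[0,0,0,0,0,0,0.3],[0,0,0,0,0,0,0.5],[0,0,0,0,0,0,0.5],[0,-0.03,0,0,0,0,0.5],[0,-0.08,0,0,0,0,0.5],[0,-0.16,0,0,0,0,0.5],[0.05,-0.26,-0.05,0,0,0,0.5],[0.15,-0.32,-0.15,0,0,0,0.5],[0.25,-0.34,-0.22,0,0,0,0.5]]' 30; python3 - <<'E'
from h import *
did([.25,-.34,-.22,0,0,0])
for n in("side","top"):
    im=vision.camera(n); cv2.imwrite(f"pics/{n}22.png",im)
crop(cv2.imread("pics/side22.png"),280,150,420,245,5.5,"pics/s22.png"); crop(cv2.imread("pics/top22.png"),280,160,450,280,4.6,"pics/t22.png")
E
```

```text
time: 31.35
position: [0.5101, 0.0301, 0.2812]
tool_rot: [0.5, -0.498, 0.502, -0.501]
ft_force: [0.7, -0.9, 0.4]
grip_width: 0.0656
cmd [0.5026 0.0201 0.2825] meas [0.5101 0.0301 0.2812] roterr [ 0.0049 -0.002  -0.0029] t 31.35 F [ 0.7 -0.9  0.4] w 0.0656 q [-0.16  0.32  1.66 -0.    1.16 -0.16]
```

View pics/s22.png

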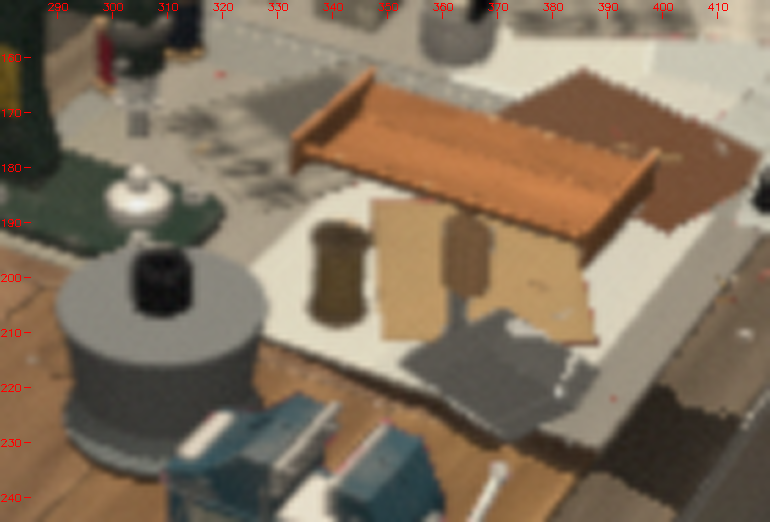

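View pics/t22.png

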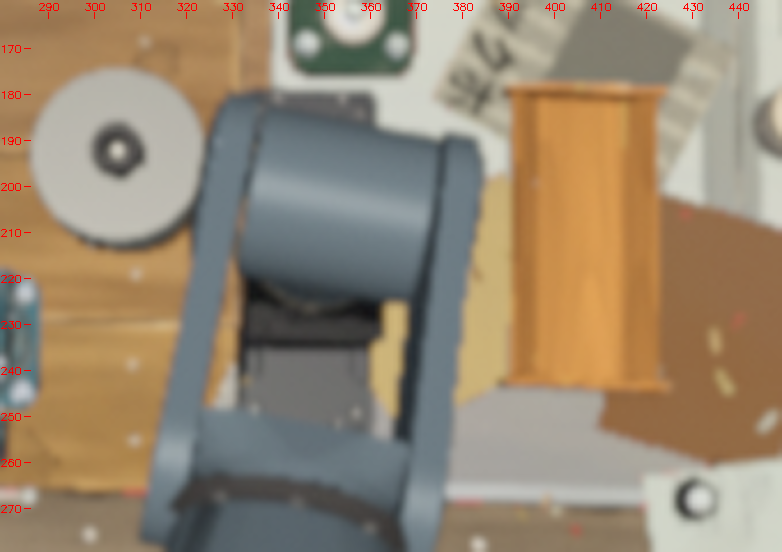

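```bash
python3 -m crank '[[0,-0.02,0,0,0,0,0.5],[0,-0.02,0,0,0,0,0.5],[0,-0.02,0,0,0,0,0.5],[0,-0.02,0,0,0,0,0.5]]'; python3 - <<'E'
from h import *
im=vision.camera("side")
def ext(c,r,z,n="side"):
    q=np.array([proj(n,[c[0]+r*np.cos(a),c[1]+r*np.sin(a),z]) for a in np.linspace(0,6.28,120)]); return q.min(0).round(1),q.max(0).round(1)
print(ext((.6128,.145),.063,.089)); g=im.astype(int).sum(2)
for r in (204,206): print(g[r,284:296].tolist(),g[r,322:334].tolist())
print(robot.hand_in())
E
```

```text
time: 31.95
position: [0.5105, 0.0315, 0.2878]
tool_rot: [0.501, -0.5, 0.5, -0.499]
ft_force: [0.5, -1.4, 0.2]
grip_width: 0.0652
(array([289.8, 194.6]), array([328.6, 216.5]))
[296, 272, 316, 336, 321, 326, 372, 393, 397, 401, 398, 398] [404, 403, 398, 391, 402, 409, 496, 595, 624, 630, 632, 632]
[316, 321, 330, 324, 317, 295, 347, 392, 399, 400, 400, 403] [397, 397, 399, 399, 397, 409, 450, 578, 626, 632, 631, 628]
the job is handed in; nothing more can be done
None
```

I handed the job in at about 32 s of the 72 s allowed; the hand-in gives no verdict. The four knobs are in the tumbler's bowl, the scoop is back where it started on the counter, and the lid is on the tumbler.

- **Scooping:** I swept the scoop along the trough to its near end board, tipped it nose up, carried it to the tumbler and poured. The gripper never came near a knob.
- **Knobs:** Once the scoop was out of the way, the camera views showed all four knobs in the bowl, below the rim. The lid hides them now, so I could not look again after that.
- **Scoop:** It stands upright. The arm was at the height where I had first gripped the scoop when the pan touched the counter.
- **Lid:** It went down without catching on the post and met the rim 0.5 mm above the predicted height. The last pictures show it flat, with the post through its bore, and its edges in the side view are within about half a pixel of the prediction.
- **Jar, spool and loupe:** They appear unmoved in the pictures. I did not measure them again.

**What went wrong:** I typed one empty-handed move with the wrong sign, before the calculation came back. The arm swung over the counter's front edge and touched nothing. The pictures showed nothing disturbed, and I corrected it with the next move.

**What disagreed:** The two cameras differed by 2 to 4 mm on where the tumbler stands. I used a position in between, and the lid fitted there.

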